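# Release a data logger from its reading dock with the release key

## Task

The steriliser's data logger is locked down in its reading dock. Take the release key from its stand, push its rod through the slot in the dock's sloping face until the hidden latch tab gives way and the logger springs up, then put the key back upright in its stand, fully down. Lift the logger out and set it down gently, standing upright on the floor of the instrument tray, without disturbing the instruments in the tray or the other things on the worktop.

Things in the scene. Friction and masses are not known exactly. Their poses are not given: they have to be found in the camera images.
- dock: White wedge-shaped dock, fixed, 123 x 72 x 78 mm (x, y, z). Origin on its underside, z up, x to its rear (roughly the robot's right); x -72 to +52 mm. Its sloping face looks to -x and up, from x -71, z 30 to x -3, z 78 mm; slot at y = 0. The rod goes in square to that face, 35 degrees from vertical: direction (0.574, 0, -0.819) in the dock's frame. Behind is the logger's open-topped bay.
- slot_mouth (a point): Centre of the slot in the outer surface of the sloping face, at dock (-49.5, 0, 44.9) mm. The slot is 13 mm wide in y and 20 mm along the slope, through a 5 mm wall.
- latch: Hidden latch lever in the dock, origin on its pivot at dock (0, 0, 22) mm, pivot along y. Its tab lies behind the slot; pushing it swings the hook off the logger. Sprung back. The push takes about 3 to 6 N; it lets go after 5 to 8 mm of travel and meets a hard stop at 9 to 10 mm.
- latch_tab (a point): Middle of the tab's pressing face, 34 mm straight behind the slot mouth along the rod's path; the face is 17 x 16 mm, square to the path when at rest. It moves with the tab.
- logger: Steel block 40 x 58 x 48 mm (x, y, z), dark window on top, catch notch in its front 16 to 28 mm up; about 0.12 kg. Origin in the centre of its underside, z up. Locked: base at dock (25, 0, 30) mm, top flush with the dock's, so it cannot be gripped. Unlatched, a damped spring lifts it 28 mm in under a second and holds it there, free to be lifted straight up out of the bay.
- key: Release key, 111 mm long, 0.06 kg, upright in its stand: steel rod 8 mm across and 70 mm long with a round tip, then a round flange 26 mm across and 5 mm thick, then a black grip 20 mm in x, 14 mm in y, 36 mm long (75 to 111 mm from the tip). Origin at the rod's tip, z along the rod towards the grip.
- key_tip (a point): Tip of the key's rod (the key's origin).
- stand: Aluminium block 50 x 50 mm, 76 mm high, on a 66 mm square rubber foot, fixed. Origin in the centre of its underside. A square 14 mm well goes down its middle; the key's rod hangs in it with the flange resting on the block's top, so that the tip is then 6 mm above the worktop.
- tray: Shallow steel instrument tray fixed on the worktop, 175 mm in x, 275 mm in y, rim 24 mm high; origin in the centre of its underside, floor about 2 mm up. Two instruments lie along its y in the rear (+x) part, x from +15 to +70 mm; the front (-x) half is free.
- spatula: Thin steel dental spatula 153 mm long lying along y in the rear of the tray. Leave it alone.
- dental_mirror: Dental mirror 158 mm long lying along y in the tray, in front of the spatula. Leave it alone.
- tape_roll: Roll of indicator tape, 65 mm across, 19 mm high, lying on the worktop right of the stand. Leave it alone.
- handpiece: Dental handpiece 132 mm long lying on the worktop right of the stand. Leave it alone.

How it is judged:
On the way:
1. the key's rod presses the latch tab in and the logger springs up out of its lock while the tab is pressed (contact force between key and latch above 0.5 N and distance of latch_tab from where it was at the start of the episode above 0.003 m and z of logger in the frame of dock above 0.034 m), for 0.02 s.
At the end, for the whole second after the job is handed in: Key in its stand: upright within 0.1 rad, tip within 8 mm of the middle and no more than 9 mm above the stand's underside. Logger at rest in the tray: upright within 0.1 rad, base no more than 6 mm above the tray's underside, centre within 75 mm in x and 120 mm in y of the tray's (horizontal distance between key and stand below 0.008 m and angle between each of key, logger's own z axis and vertical below 0.1 rad and z of key in the frame of stand below 0.009 m and x of logger in the frame of tray between -0.075 and 0.075 m and y of logger in the frame of tray between -0.12 and 0.12 m and z of logger in the frame of tray below 0.006 m and linear speed of each of logger, key below 0.02 m/s); the robot touches nothing.
It fails at once if an instrument in the tray is moved by more than 20 mm (distance of any of spatula, dental_mirror from where it was at the start of the episode above 0.02 m).
It fails at once if the tape roll or the handpiece is moved by more than 20 mm (distance of any of tape_roll, handpiece from where it was at the start of the episode above 0.02 m).
It fails at once if the logger is dropped or thrown into the tray (faster than 0.55 m/s within 30 mm of the tray's floor) (horizontal distance between logger and tray below 0.14 m and z of logger in the frame of tray below 0.03 m and linear speed of logger above 0.55 m/s).
It also fails if it takes over 64 s, if anything falls off the work surface, if the arm or the gripper's body presses on something with over 40 N, if the wrist force passes 120 N, or if a joint passes its speed limit or range.

## Robot

A 6-joint arm with a two-finger parallel gripper is mounted at the origin on a cart in front of the work surface, level with it; the furniture and walls round the work are solid. World frame = base frame: x ahead of the robot, y to its left, z up, the work surface at z = 0. Lengths are in m, angles in rad, forces in N, time in s.
With the tool pointing down it reaches from about 0.4 to 0.825 m from the base axis. Payload 7 kg.
Tool frame: the origin (TCP) lies midway between the tips of the shut fingers; the grasp point (between the pads) lies 19 mm behind it; z points along the fingers, y is the line along which they close (so a half turn about z gives the same grasp; the last joint's range is limited). The gripper opens to 88 mm and grips with 3 to 60 N. Pads are 19 mm wide; open, the fingers measure 130 mm over their backs; the gripper's body (78 mm by 193 mm) begins 47 mm behind the grasp point.
Start: joints at [-1.05, 0.359, 0.012, 0, -1.224, -0.288], TCP at [0.156, -0.657, 0.227] pointing down, gripper open.
Joint ranges: [-3.07, 3.07], [-1.43, 2.12], [-1.02, 1.25], [-3.03, 1.67], [-3.05, -0], [-3.03, 3.03]. Speed limits (rad/s): [2.39, 2.39, 3.01, 3.14, 3.14, 3.14].

## Interface

Orientations are given as [roll, pitch, yaw] about the fixed x, y, z axes, in that order (R = Rz(yaw) Ry(pitch) Rx(roll)).
In Python, from station import get_state, grab_frame, calibration, job_done, boxes_of, regions_of, spot_point gives the robot as it stands. The module is installed in compiled form; this text tells all that it offers.
- The arm moves only by the tool arm_command, never from a script. Its argument "commands" is a list of rows, each an object of numbers: "tx", "ty", "tz": the shift along the tool's x, y, z each as a share of 25 cm, from -1 to 1; "twist": the turn about the tool's z as a share of 180 degrees, from -1 to 1. A call has exactly 8 rows; each row is the pose to reach, as a shift and turn from the pose commanded when the call began, along the tool's axes at that moment, turning the shorter way round; what a row does not reach only later rows make up. A row lasts 1/12 s, in which the tool goes at most 41.7 mm and 7.16 degrees, less where a joint would pass 70% of its speed; a pose out of reach is approached as far as the arm can. A call with a number of a shift or a turn outside -1 to 1 is refused whole. A call with a gripper value outside its range is refused whole. "claw" is the opening, from 0 (shut) to 1 (fully open), set as the call begins (left out, the last holds). The fingers move at their own pace and stop on an object; "grip_force" is the grip in N (left out, the last holds). Time passes only in rows, so rows that repeat a pose let the fingers close, or fill a call up. It gives the time, the measured TCP pose, the force, the opening and the grip force at its end, in the units of the state.
- get_state(): the state, without advancing time (a new reading comes with each control period).
- grab_frame(name): name is "scene" or "side" or "wrist"; returns the picture (480x640x3 uint8, red, green, blue); there is no depth.
- calibration(name): a dict with "camera_matrix" (3x3 intrinsics, pixels), "k1" (the pictures are not rectified: a ray, as slopes to the right and down, at radius r is drawn at 1 + k1 r^2 times it, then the intrinsics apply), "extrinsics" (4x4, takes a point from camera to world coordinates). Camera axes: x right, y down, z forward; pixel columns grow to the right and rows downward; lengths in m; the calibration is good to about 2 mm. A picture is of the moment at which its call begins: read the wrist's pose just before it. calibration takes no time and is no camera call; for the wrist camera it gives the pose at the moment of the call.
- job_done(): hands the job in; it is judged then, once.
Trained networks look in the newest picture that a camera, given by its name, has taken for a name from the list of things; names that differ only in an ending like _2 or _b are one class to them, and where a whole thing is asked for, a point or a joint stands for the part that bears it (a point fixed in the world has none). Each returns a list of dicts, best first, with "score" (0 to 1); they miss things now and then, are a little off and sometimes report something else, mostly with a low value. They report only what shows in the picture. A call takes as long as a camera call.
- boxes_of(query, camera): "rect" ([left, top, right, bottom] in pixels, round what is visible of it).
- regions_of(query, camera): "region" (480x640 bool, what is visible of it) and "rect" ([left, top, right, bottom] in pixels, round what is visible of it).
- spot_point(query, camera): "uv" ([column, row] in pixels: a listed point, or the origin of a listed thing).
The state is a dict: "t": time; "q": joint angles; "qd": joint speeds; "joint_efforts": joint torques, N m; "eef_pos": TCP position; "ee_rot": TCP orientation; "force": force on the tool from outside, world axes, zero at the start; "moment": the same for the moment, N m; "width": finger opening in m; "gripper_force": force on a finger pad.
Only numpy, scipy, OpenCV 4.12 (cv2) and the standard library are available. Lean on these libraries where they do the work, as an engineer would, in place of code of your own. Each camera call takes 0.05 s, during which the arm holds its last target. There are 200 camera calls.

## Working session

There is one attempt and no reset: what is moved stays moved. The work goes in short steps, Python scripts to look and compute and a tool call to move; the robot and the scene stay as the last step left them, time stands still between calls to the robot, and variables do not carry over. Pictures are saved under pics/ and viewed, at most 10 in all, crops included, and the job is handed in when it is done.

Besides the shell and the picture viewer there is one more tool, called after "Emit:" as a command line: name --argument value ..., lists and objects as JSON in quotes. arm_command: Moves the arm, as the interface text tells. Shift numbers are shares of 25 cm and turn numbers shares of 180 degrees, none past 1 either way. Its arguments: {"type":"object","properties":{"commands":{"type":"array"},"claw":{"type":"number"},"grip_force":{"type":"number"}},"required":["commands"]}

```bash
mkdir -p pics; cat > h.py <<'E'
import numpy as np, cv2
from station import *
from scipy.spatial.transform import Rotation as R
def ray(cam,uv,c=None):
    c=c or calibration(cam);K=np.array(c["camera_matrix"]);T=np.array(c["extrinsics"])
    p=cv2.undistortPoints(np.array([[uv]],float),K,np.array([c["k1"],0,0,0,0.]))[0,0]
    d=T[:3,:3]@np.array([p[0],p[1],1]);return T[:3,3],d/np.linalg.norm(d)
def onz(cam,uv,z):
    o,d=ray(cam,uv);return o+d*(z-o[2])/d[2]
def proj(cam,P,c=None):
    c=c or calibration(cam);T=np.linalg.inv(np.array(c["extrinsics"]))
    P=np.atleast_2d(np.array(P,float));X=P@T[:3,:3].T+T[:3,3]
    return cv2.projectPoints(X,np.zeros(3),np.zeros(3),np.array(c["camera_matrix"]),np.array([c["k1"],0,0,0,0.]))[0][:,0]
def tri(uvs):
    A=np.zeros((3,3));b=np.zeros(3)
    for cam,uv in uvs:
        o,d=ray(cam,uv);M=np.eye(3)-np.outer(d,d);A+=M;b+=M@o
    P=np.linalg.solve(A,b);return P,[np.linalg.norm((np.eye(3)-np.outer(d,d))@(P-o)) for o,d in (ray(c,u) for c,u in uvs)]
def save(cam,name):
    f=grab_frame(cam);cv2.imwrite(f"pics/{name}.png",f[:,:,::-1]);return f
E
python3 - <<'E'
from h import *
np.set_printoptions(precision=4,suppress=True)
s=get_state();print(s["t"],s["eef_pos"],s["ee_rot"],s["width"],s["force"])
for c in ("scene","side"):
    save(c,c+"0");C=calibration(c);print(c,np.array(C["extrinsics"])[:3].tolist(),C["k1"],C["camera_matrix"][0][0])
    for q in ("dock","slot_mouth","logger","key","key_tip","stand","tray","tape_roll","handpiece"):
        r=spot_point(q,c);b=boxes_of(q,c)
        print(q,[(np.round(x["uv"],1).tolist(),round(x["score"],2)) for x in r[:2]],[(np.round(x["rect"]).tolist(),round(x["score"],2)) for x in b[:1]])
f=np.hstack([cv2.imread("pics/scene0.png"),cv2.imread("pics/side0.png")])
print(get_state()["t"])
E
```

```text
0.0 [ 0.1556 -0.6563  0.2256] [ 3.1399 -0.0002 -2.9089] 0.08757781892641175 [0.4438 0.2285 0.0463]
scene [[0.9051738648613006, -0.314574797068704, 0.285837316355369, 0.07512906803593769], [-0.4249081838817956, -0.6528705868689065, 0.6270670076409087, -0.9382463788694887], [-0.010644700199155258, -0.6890592818115382, -0.7246267980878411, 0.9697432066312051]] -0.18707389566400706 569.8505206174354
dock [([379.9, 401.3], 0.54)] []
slot_mouth [] []
logger [] []
key [([265.4, 178.7], 0.54)] [([365.0, 294.0, 377.0, 317.0], 0.73)]
key_tip [] [([365.0, 295.0, 377.0, 315.0], 0.75)]
stand [([366.3, 333.9], 0.86)] [([353.0, 300.0, 382.0, 347.0], 0.94)]
tray [([268.5, 182.3], 0.75)] [([225.0, 148.0, 305.0, 216.0], 0.71)]
tape_roll [([381.2, 401.6], 0.81)] [([365.0, 383.0, 398.0, 417.0], 0.57)]
handpiece [([434.2, 385.3], 0.97)] [([424.0, 353.0, 454.0, 412.0], 0.95)]
side [[-0.8896248679196835, -0.19424428901186971, 0.4133240261165066, -0.07995206097963543], [-0.45660878810289324, 0.3955914876969596, -0.7968787796703544, 0.8394221594585461], [-0.00871831440661147, -0.8976505617711045, -0.4406216743941769, 0.6112798518890873]] -0.058065079163691295 480.9534742611877
dock [([304.5, 252.9], 0.56)] [([286.0, 219.0, 329.0, 265.0], 0.69)]
slot_mouth [([306.0, 244.7], 0.71)] [([290.0, 220.0, 326.0, 266.0], 0.69)]
logger [([310.6, 238.1], 0.71)] [([175.0, 302.0, 233.0, 340.0], 0.48)]
key [([310.0, 238.6], 0.7)] [([286.0, 219.0, 328.0, 264.0], 0.63)]
key_tip [([206.0, 322.5], 0.44)] [([333.0, 186.0, 341.0, 203.0], 0.5)]
stand [([336.3, 225.6], 0.8)] [([324.0, 197.0, 350.0, 230.0], 0.82)]
tray [([223.3, 324.4], 0.9), ([308.6, 239.0], 0.7)] [([146.0, 276.0, 294.0, 373.0], 0.71)]
tape_roll [([371.2, 210.0], 0.65)] [([361.0, 200.0, 381.0, 213.0], 0.72)]
handpiece [([339.2, 202.6], 0.54)] []
1.9
```

View pics/scene0.png

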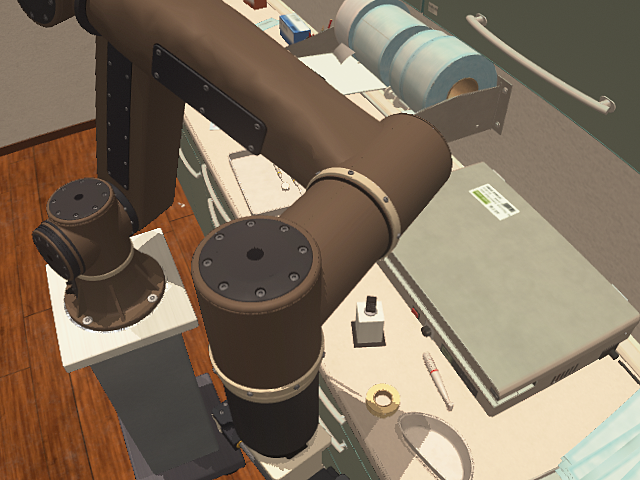

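View pics/side0.png

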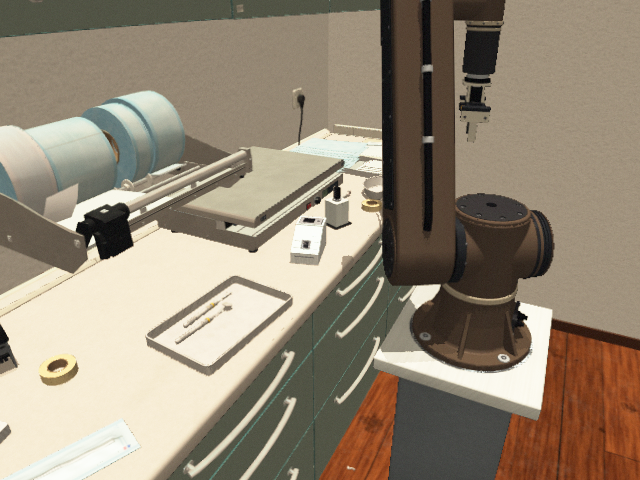

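```bash
python3 - <<'E'
from h import *
np.set_printoptions(precision=4,suppress=True)
print("stand", onz("scene",[366.3,333.9],0),onz("side",[336.3,225.6],0),tri([("scene",[366.3,333.9]),("side",[336.3,225.6])]))
print("keytop",onz("scene",[371,298],.117),onz("side",[337,186.5],.117))
print("tape",onz("scene",[381.2,401.6],.01),"hp",onz("scene",[434,385],.01))
print("slot",onz("side",[306,244.7],.045),"dock",onz("side",[304.5,252.9],0))
print("tray spot",onz("side",[223.3,324.4],0))
for u in ([236,277],[292,296],[211,369],[149,336]): print("traycorner",onz("side",u,.024))
im=cv2.imread("pics/side0.png")[160:280,260:400];cv2.imwrite("pics/c1.png",cv2.resize(im,None,fx=5,fy=5,interpolation=cv2.INTER_CUBIC))
E
```

```text
stand [ 0.4557 -0.3524  0.    ] [ 0.454  -0.3362  0.    ] (array([ 0.4589, -0.3482, -0.0065]), [np.float64(0.0006128504026649029), np.float64(0.0006128504026647289)])
keytop [ 0.4584 -0.3525  0.117 ] [ 0.4607 -0.3522  0.117 ]
tape [ 0.4024 -0.5091  0.01  ] hp [ 0.5119 -0.5232  0.01  ]
slot [ 0.4363 -0.1128  0.045 ] dock [ 0.4589 -0.1452  0.    ]
tray spot [0.4638 0.205  0.    ]
traycorner [0.5259 0.0685 0.024 ]
traycorner [0.3693 0.0791 0.024 ]
traycorner [0.3836 0.3452 0.024 ]
traycorner [0.5498 0.3264 0.024 ]
```

View pics/c1.png

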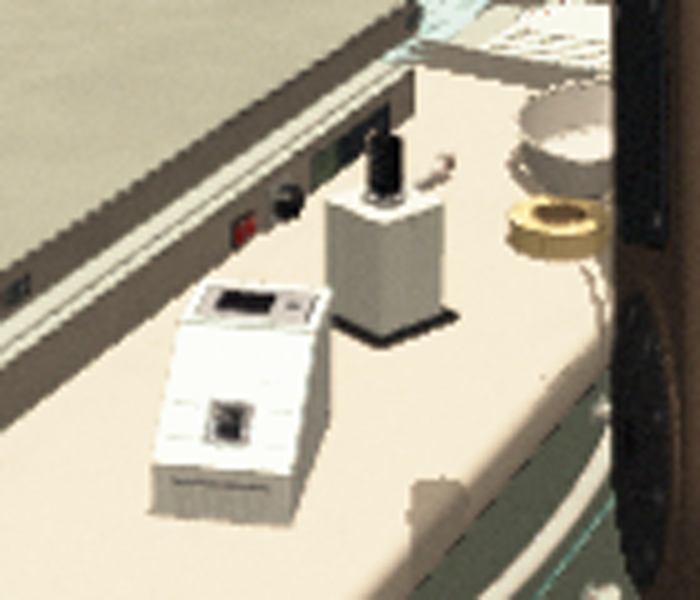

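Emit:
arm_command --commands '[{"tx": -0.8,"ty": 0.85,"tz": -0.15,"twist": -0.2},{"tx": -0.8,"ty": 0.85,"tz": -0.15,"twist": -0.2},{"tx": -0.8,"ty": 0.85,"tz": -0.15,"twist": -0.2},{"tx": -0.8,"ty": 0.85,"tz": -0.15,"twist": -0.2},{"tx": -0.8,"ty": 0.85,"tz": -0.15,"twist": -0.2},{"tx": -0.8,"ty": 0.85,"tz": -0.15,"twist": -0.2},{"tx": -0.8,"ty": 0.85,"tz": -0.15,"twist": -0.2},{"tx": -0.8,"ty": 0.85,"tz": -0.15,"twist": -0.2}]' --claw 1

```text
t: 2.57
eef_pos: [0.304, -0.3999, 0.2659]
ee_rot: [-3.138, 0.001, -2.276]
force: [0.2, -0.4, -0.6]
width: 0.0875
gripper_force: 0.0
```

```bash
python3 - <<'E'
from h import *
np.set_printoptions(precision=4,suppress=True)
s=get_state();print(s["t"],s["eef_pos"],s["ee_rot"],s["q"])
w=save("wrist","w1");T=np.array(calibration("wrist")["extrinsics"]);print(T)
Rt=R.from_euler("xyz",s["ee_rot"]).as_matrix();print("cam in tool",Rt.T@(T[:3,3]-s["eef_pos"]))
a=save("scene","s1")
for c in("scene","wrist"):
  for q in ("dock","slot_mouth","stand","key","tray"):
    r=spot_point(q,c);print(c,q,[(np.round(x["uv"],1).tolist(),round(x["score"],2)) for x in r[:2]])
cv2.imwrite("pics/m1.png",cv2.resize(np.vstack([a,w])[:,:,::-1],None,fx=.62,fy=.62,interpolation=cv2.INTER_AREA))
E
```

```text
2.5667 [ 0.304  -0.3999  0.2659] [-3.1383  0.0013 -2.2762] [-0.5297  0.0441 -0.2986 -0.0008 -1.2246 -0.1755]
[[-0.7618  0.6182  0.1936  0.2514]
 [ 0.6478  0.7283  0.2234 -0.4624]
 [-0.0029  0.2956 -0.9553  0.4245]
 [ 0.      0.      0.      1.    ]]
cam in tool [ 0.0814 -0.001  -0.1587]
scene dock [([326.4, 275.8], 0.74), ([269.7, 179.1], 0.19)]
scene slot_mouth []
scene stand [([368.2, 330.1], 0.67)]
scene key []
scene tray [([269.5, 179.1], 0.93)]
wrist dock [([352.8, 401.7], 0.71)]
wrist slot_mouth []
wrist stand [([248.6, 310.5], 0.78)]
wrist key []
wrist tray []
```

View pics/m1.png

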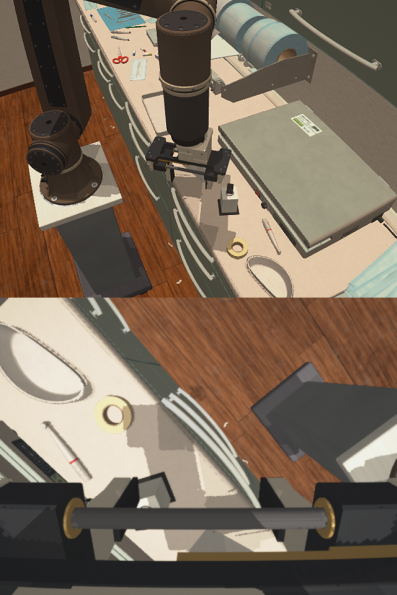

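Emit:
arm_command --commands '[{"tx": -0.667,"ty": -0.24,"tz": 0.1,"twist": -0.2245},{"tx": -0.667,"ty": -0.24,"tz": 0.1,"twist": -0.2245},{"tx": -0.667,"ty": -0.24,"tz": 0.1,"twist": -0.2245},{"tx": -0.667,"ty": -0.24,"tz": 0.1,"twist": -0.2245},{"tx": -0.667,"ty": -0.24,"tz": 0.1,"twist": -0.2245},{"tx": -0.667,"ty": -0.24,"tz": 0.1,"twist": -0.2245},{"tx": -0.667,"ty": -0.24,"tz": 0.1,"twist": -0.2245},{"tx": -0.667,"ty": -0.24,"tz": 0.1,"twist": -0.2245}]'

```text
t: 3.83
eef_pos: [0.4554, -0.3165, 0.2388]
ee_rot: [3.141, 0.0, -1.578]
force: [0.2, 0.0, -0.0]
width: 0.0873
gripper_force: 0.0
```

```bash
python3 - <<'E'
from h import *
np.set_printoptions(precision=4,suppress=True)
s=get_state();print(s["t"],s["eef_pos"],s["ee_rot"])
w=save("wrist","w2");a=save("side","d2");b=save("scene","s2")
for c in("scene","side","wrist"):
  for q in ("dock","slot_mouth","stand","key","key_tip","logger"):
    r=spot_point(q,c);print(c,q,[(np.round(x["uv"],1).tolist(),round(x["score"],2)) for x in r[:1]])
g=regions_of("key","wrist");print([(x["rect"],x["score"],cv2.minAreaRect(np.argwhere(x["region"])[:,::-1].astype(np.float32))) for x in g[:2]])
m=np.hstack([w[:360],cv2.resize(a[180:280,260:380],(432,360))]);
cv2.imwrite("pics/m2.png",cv2.resize(m[:,:,::-1],None,fx=.745,fy=.745,interpolation=cv2.INTER_AREA))
E
```

```text
3.8333 [ 0.4554 -0.3165  0.2388] [ 3.141   0.0001 -1.5779]
scene dock [([324.2, 275.5], 0.82)]
scene slot_mouth [([310.2, 246.0], 0.68)]
scene stand [([365.7, 335.0], 0.7)]
scene key []
scene key_tip []
scene logger [([329.8, 270.6], 0.85)]
side dock [([307.6, 256.8], 0.67)]
side slot_mouth [([306.3, 243.8], 0.95)]
side stand [([335.1, 225.6], 0.58)]
side key []
side key_tip []
side logger [([309.5, 237.5], 0.64)]
wrist dock [([327.0, 332.4], 0.87)]
wrist slot_mouth [([333.6, 394.1], 0.88)]
wrist stand [([312.6, 169.9], 0.62)]
wrist key [([314.9, 170.3], 0.62)]
wrist key_tip []
wrist logger [([318.8, 332.6], 0.78)]
[([298.1, 167.0, 330.2, 202.9], 0.62, ((312.88458251953125, 180.92306518554688), (33.004661560058594, 31.61791229248047), 33.6900634765625))]
```

View pics/m2.png

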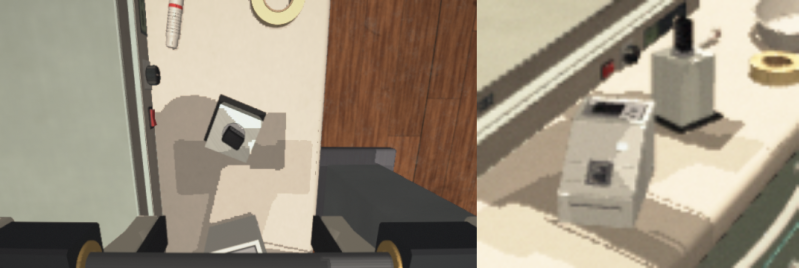

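```bash
python3 - <<'E'
from h import *
np.set_printoptions(precision=4,suppress=True)
w=cv2.imread("pics/w2.png")
d=w[115:345,180:440]
cv2.imwrite("pics/c2.png",cv2.resize(d,(780,690),interpolation=cv2.INTER_CUBIC)[:600])
print("keytop",onz("wrist",[312,184],.117),"side/scene slot",tri([("side",[306.3,243.8]),("scene",[310.2,246])]),tri([("side",[306.3,243.8]),("wrist",[333.6,394.1])]))
print("logger tri",tri([("side",[309.5,237.5]),("scene",[329.8,270.6])]),"dock",onz("scene",[324.2,275.5],0),onz("wrist",[327,332],0),onz("side",[307.6,256.8],0))
for z in (0,.05,.1): print("autoclave",z,onz("wrist",[197,150],z),onz("wrist",[160,150],z))
E
```

```text
keytop [ 0.462  -0.3543  0.117 ] side/scene slot (array([ 0.4373, -0.1136,  0.0479]), [np.float64(0.001548873477806228), np.float64(0.0015488734778062434)]) (array([ 0.4403, -0.1165,  0.0457]), [np.float64(0.002700946554986548), np.float64(0.002700946554986477)])
logger tri (array([ 0.4582, -0.1805,  0.0277]), [np.float64(0.003913238462953829), np.float64(0.003913238462953901)]) dock [ 0.4472 -0.1684  0.    ] [ 0.4493 -0.1652  0.    ] [ 0.4415 -0.13    0.    ]
autoclave 0 [ 0.5802 -0.3717 -0.    ] [ 0.6179 -0.3721  0.    ]
autoclave 0.05 [ 0.5645 -0.3748  0.05  ] [ 0.5975 -0.3752  0.05  ]
autoclave 0.1 [ 0.5489 -0.378   0.1   ] [ 0.5771 -0.3783  0.1   ]
```

View pics/c2.png

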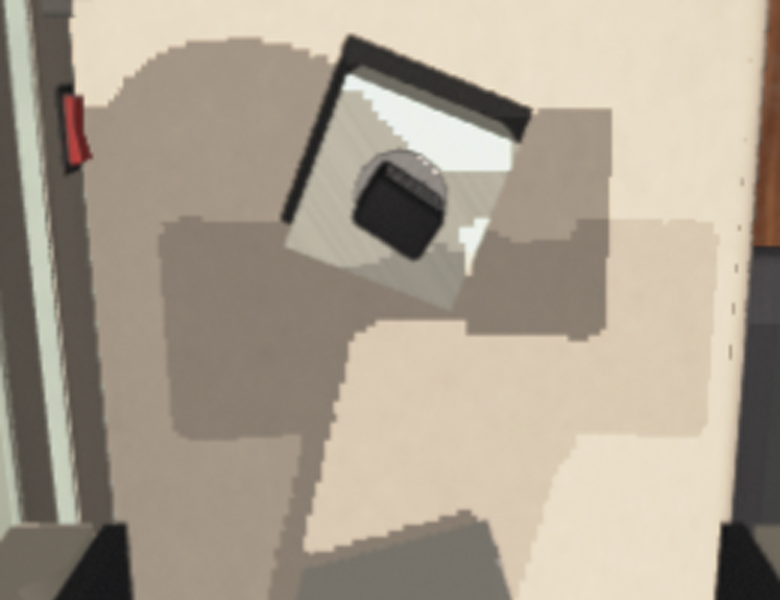

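Emit:
arm_command --commands '[{"tx": 0.142,"ty": -0.024,"tz": 0.3,"twist": -0.317},{"tx": 0.142,"ty": -0.024,"tz": 0.3,"twist": -0.317},{"tx": 0.142,"ty": -0.024,"tz": 0.3,"twist": -0.317},{"tx": 0.142,"ty": -0.024,"tz": 0.3,"twist": -0.317},{"tx": 0.142,"ty": -0.024,"tz": 0.3,"twist": -0.317},{"tx": 0.142,"ty": -0.024,"tz": 0.3,"twist": -0.317},{"tx": 0.142,"ty": -0.024,"tz": 0.3,"twist": -0.317},{"tx": 0.142,"ty": -0.024,"tz": 0.3,"twist": -0.317}]'

```text
t: 5.6
eef_pos: [0.4613, -0.352, 0.1639]
ee_rot: [3.142, 0.0, -0.573]
force: [0.3, 1.1, -0.4]
width: 0.088
gripper_force: 0.0
```

```bash
python3 - <<'E'
from h import *
np.set_printoptions(precision=4,suppress=True)
s=get_state();print(s["t"],s["eef_pos"],s["ee_rot"])
w=save("wrist","w3")
p=proj("wrist",[[*s["eef_pos"]],[*s["eef_pos"][:2],.117],[.461,-.352,.117]]);print(p)
g=cv2.cvtColor(w,cv2.COLOR_RGB2GRAY)
u,v=p[2].astype(int);m=np.zeros_like(g);m[v-45:v+45,u-45:u+45]=(g[v-45:v+45,u-45:u+45]<45)*255
n,l,st,ce=cv2.connectedComponentsWithStats(m);i=1+np.argmax(st[1:,4]);
print(st[i],ce[i],cv2.minAreaRect(np.argwhere(l==i)[:,::-1].astype(np.float32)))
cv2.imwrite("pics/c3.png",cv2.resize(w[max(v-80,0):v+80,u-80:u+80,::-1],None,fx=3,fy=3,interpolation=cv2.INTER_CUBIC));print(u,v)
E
```

```text
5.6 [ 0.4613 -0.352   0.1639] [ 3.1415  0.0002 -0.5731]
[[320.769  308.5826]
 [320.768  270.778 ]
 [321.0256 271.2499]]
[ 309  238   24   47 1045] [320.001  261.1789] ((320.5, 261.0), (46.0, 23.0), 90.0)
321 271
```

View pics/c3.png

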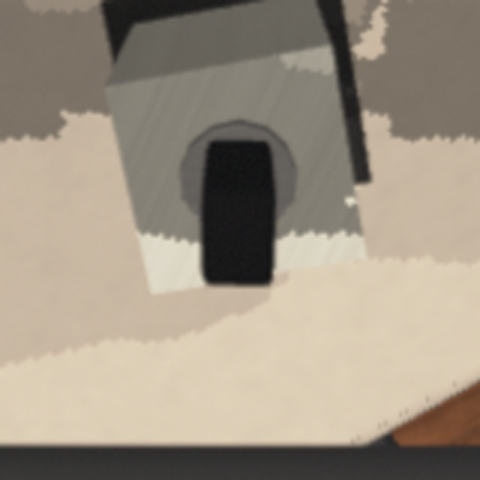

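Emit:
arm_command --commands '[{"tz": 0.1},{"tz": 0.2},{"tz": 0.28},{"tz": 0.312},{"tz": 0.312},{"tz": 0.312},{"tz": 0.312},{"tz": 0.312}]'

```text
invalid input
```

Emit:
arm_command --commands '[{"tz": 0},{"tz": 0},{"tz": 0},{"tz": 0},{"tz": 0},{"tz": 0},{"tz": 0},{"tz": 0}]' --claw 0 --grip_force 20

```text
invalid input
```

Emit:
arm_command --commands '[{"tx": 0,"ty": 0,"tz": 0.1,"twist": 0},{"tx": 0,"ty": 0,"tz": 0.2,"twist": 0},{"tx": 0,"ty": 0,"tz": 0.28,"twist": 0},{"tx": 0,"ty": 0,"tz": 0.312,"twist": 0},{"tx": 0,"ty": 0,"tz": 0.312,"twist": 0},{"tx": 0,"ty": 0,"tz": 0.312,"twist": 0},{"tx": 0,"ty": 0,"tz": 0.312,"twist": 0},{"tx": 0,"ty": 0,"tz": 0.312,"twist": 0}]' --claw 1 --grip_force 10

```text
t: 6.32
eef_pos: [0.4622, -0.3524, 0.0875]
ee_rot: [-3.141, -0.002, -0.58]
force: [-0.3, -0.5, -0.5]
width: 0.088
gripper_force: 0.0
```

Emit:
arm_command --commands '[{"tx": 0,"ty": 0,"tz": 0,"twist": 0},{"tx": 0,"ty": 0,"tz": 0,"twist": 0},{"tx": 0,"ty": 0,"tz": 0,"twist": 0},{"tx": 0,"ty": 0,"tz": 0,"twist": 0},{"tx": 0,"ty": 0,"tz": 0,"twist": 0},{"tx": 0,"ty": 0,"tz": 0,"twist": 0},{"tx": 0,"ty": 0,"tz": 0,"twist": 0},{"tx": 0,"ty": 0,"tz": 0,"twist": 0}]' --claw 0 --grip_force 20

```text
t: 6.98
eef_pos: [0.4613, -0.352, 0.086]
ee_rot: [3.142, 0.0, -0.579]
force: [0.5, 0.1, 0.8]
width: 0.0398
gripper_force: 0.0
```

Emit:
arm_command --commands '[{"tx": 0,"ty": 0,"tz": 0,"twist": 0},{"tx": 0,"ty": 0,"tz": 0,"twist": 0},{"tx": 0,"ty": 0,"tz": 0,"twist": 0},{"tx": 0,"ty": 0,"tz": 0,"twist": 0},{"tx": 0,"ty": 0,"tz": 0,"twist": 0},{"tx": 0,"ty": 0,"tz": 0,"twist": 0},{"tx": 0,"ty": 0,"tz": -0.02,"twist": 0},{"tx": 0,"ty": 0,"tz": -0.04,"twist": 0}]'

```text
t: 7.65
eef_pos: [0.461, -0.3519, 0.0961]
ee_rot: [3.141, 0.001, -0.579]
force: [0.9, -0.7, -0.8]
width: 0.0138
gripper_force: 20.0
```

Emit:
arm_command --commands '[{"tx": 0,"ty": 0,"tz": -0.08,"twist": 0.04},{"tx": 0,"ty": 0,"tz": -0.16,"twist": 0.08},{"tx": 0,"ty": 0,"tz": -0.216,"twist": 0.12},{"tx": 0,"ty": 0,"tz": -0.216,"twist": 0.16},{"tx": 0,"ty": 0,"tz": -0.216,"twist": 0.2},{"tx": 0,"ty": 0,"tz": -0.216,"twist": 0.22},{"tx": 0,"ty": 0,"tz": -0.216,"twist": 0.22},{"tx": 0,"ty": 0,"tz": -0.216,"twist": 0.22}]' --grip_force 10

```text
t: 8.32
eef_pos: [0.4614, -0.3521, 0.1505]
ee_rot: [-3.141, -0.0, -1.268]
force: [0.4, -0.5, -0.8]
width: 0.0141
gripper_force: 10.0
```

```bash
python3 - <<'E'
from h import *
s=get_state();print(s["t"],s["eef_pos"],s["ee_rot"],s["force"])
a=save("side","d4")
for q in ("key","key_tip","slot_mouth"):
    r=spot_point(q,"side");print(q,[(np.round(x["uv"],1).tolist(),round(x["score"],2)) for x in r[:1]])
E
```

```text
8.3167 [ 0.46136508 -0.35206613  0.15054066] [-3.14118622e+00 -3.61057821e-04 -1.26796999e+00] [ 0.41366414 -0.45434623 -0.79027649]
key [([337.8, 201.6], 0.47)]
key_tip [([337.6, 201.4], 0.71)]
slot_mouth [([305.1, 244.0], 0.64)]
```

Emit:
arm_command --commands '[{"tx": -0.048,"ty": 0,"tz": 0.001,"twist": 0},{"tx": -0.081,"ty": 0,"tz": 0.006,"twist": 0},{"tx": -0.112,"ty": 0,"tz": 0.013,"twist": 0},{"tx": -0.143,"ty": 0,"tz": 0.022,"twist": 0},{"tx": -0.173,"ty": 0,"tz": 0.035,"twist": 0},{"tx": -0.202,"ty": 0,"tz": 0.05,"twist": 0},{"tx": -0.224,"ty": 0,"tz": 0.064,"twist": 0},{"tx": -0.224,"ty": 0,"tz": 0.064,"twist": 0}]'

```text
t: 9.18
eef_pos: [0.4441, -0.2972, 0.1333]
ee_rot: [3.141, 0.001, -1.27]
force: [-1.2, -0.1, -1.6]
width: 0.0139
gripper_force: 10.0
```

```bash
python3 - <<'E'
from h import *
s=get_state();print(s["t"],s["eef_pos"],s["ee_rot"],s["force"],s["moment"])
a=save("side","d5");b=save("scene","s5");w=save("wrist","w5")
for c in("side","scene","wrist"):
  for q in ("key","key_tip"):
    r=spot_point(q,c);print(c,q,[(np.round(x["uv"],1).tolist(),round(x["score"],2)) for x in r[:1]])
m=np.hstack([cv2.resize(a[120:270,260:410],(400,400)),cv2.resize(b[190:350,280:440],(400,400))])
cv2.imwrite("pics/m5.png",np.vstack([m[100:400],cv2.resize(w[80:320],(800,300))])[:,:,::-1])
E
```

```text
9.1833 [ 0.44408312 -0.29720152  0.13326009] [ 3.14106589e+00  9.59575947e-04 -1.26980450e+00] [-1.19361459 -0.13375961 -1.60655307] [-0.00275147  0.10116313 -0.01751536]
side key [([338.6, 198.2], 0.57)]
side key_tip [([305.0, 245.5], 0.65)]
scene key [([369.7, 311.4], 0.75)]
scene key_tip [([368.8, 316.5], 0.48)]
wrist key [([322.3, 167.3], 0.71)]
wrist key_tip [([320.2, 168.1], 0.95)]
```

View pics/m5.png

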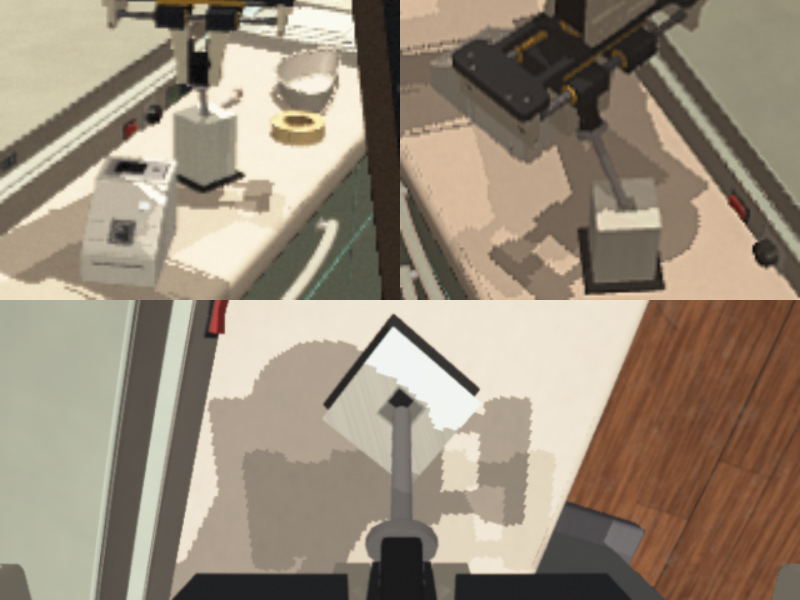

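Emit:
arm_command --commands '[{"tx": 0,"ty": 0,"tz": -0.05,"twist": 0},{"tx": 0,"ty": 0,"tz": -0.12,"twist": 0},{"tx": 0,"ty": 0,"tz": -0.2,"twist": 0},{"tx": 0,"ty": 0,"tz": -0.24,"twist": 0},{"tx": 0,"ty": 0,"tz": -0.24,"twist": 0},{"tx": 0,"ty": 0,"tz": -0.24,"twist": 0},{"tx": 0,"ty": 0,"tz": -0.24,"twist": 0},{"tx": 0,"ty": 0,"tz": -0.24,"twist": 0}]' --grip_force 30

```text
t: 10.3
eef_pos: [0.444, -0.2982, 0.1928]
ee_rot: [3.14, 0.001, -1.271]
force: [0.3, 0.6, -0.3]
width: 0.0136
gripper_force: 30.0
```

```bash
cat >> h.py <<'E'
def tool():
    s=get_state();return np.array(s["eef_pos"]),R.from_euler("xyz",s["ee_rot"]).as_matrix()
def intool(cam,uv):  # ray hit with the plane ty=0, tool coordinates
    p,M=tool();o,d=ray(cam,uv);o=M.T@(o-p);d=M.T@d;return o-d*o[1]/d[1]
def tipmeas(uv):  # wrist ray closest to circle of radius L about grasp point
    p,M=tool();o,d=ray("wrist",uv);o=M.T@(o-p);d=M.T@d
    best=[]
    for L in (.093,.096,.099,.102):
        th=np.radians(np.arange(0,60,.1));P=np.c_[L*np.sin(th),0*th,-.019+L*np.cos(th)]
        e=np.linalg.norm(np.cross(P-o,d),axis=1);i=e.argmin();best.append((L,np.degrees(th[i]).round(1),P[i].round(4),e[i].round(4)))
    return best
E
python3 - <<'E'
from h import *
s=get_state();print(s["t"],s["eef_pos"],s["ee_rot"],s["force"])
w=save("wrist","w6");b=save("scene","s6")
for c in("wrist","scene"):
  for q in ("key_tip","slot_mouth"):
    r=spot_point(q,c);print(c,q,[(np.round(x["uv"],1).tolist(),round(x["score"],2)) for x in r[:1]])
    if q=="key_tip" and r and c=="wrist":
        for x in tipmeas(r[0]["uv"]): print(x)
m=np.hstack([cv2.resize(w[60:320,220:420],(462,600)),cv2.resize(b[200:340,290:370],(338,600))])
cv2.imwrite("pics/m6.png",m[:,:,::-1])
E
```

```text
10.3 [ 0.44404307 -0.29824114  0.19284086] [ 3.14009135e+00  1.26601450e-03 -1.27068394e+00] [ 0.31604803  0.57326841 -0.28878343]
wrist key_tip [([322.5, 163.6], 0.62)]
(0.093, np.float64(39.7), array([0.0594, 0.    , 0.0526]), np.float64(0.0006))
(0.096, np.float64(37.9), array([0.059 , 0.    , 0.0568]), np.float64(0.0007))
(0.099, np.float64(36.3), array([0.0586, 0.    , 0.0608]), np.float64(0.0007))
(0.102, np.float64(34.8), array([0.0582, 0.    , 0.0648]), np.float64(0.0007))
wrist slot_mouth []
scene key_tip [([371.7, 295.7], 0.7)]
scene slot_mouth [([309.6, 246.8], 0.77)]
```

View pics/m6.png

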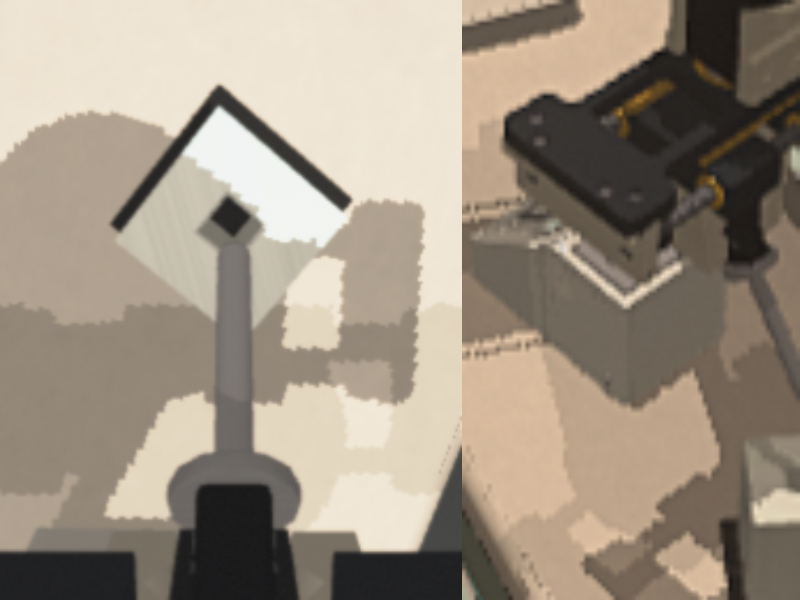

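Emit:
arm_command --commands '[{"tx": -0.12,"ty": -0.03,"tz": 0,"twist": 0},{"tx": -0.26,"ty": -0.06,"tz": 0,"twist": 0},{"tx": -0.41,"ty": -0.1,"tz": 0,"twist": 0},{"tx": -0.56,"ty": -0.13,"tz": 0,"twist": 0},{"tx": -0.71,"ty": -0.16,"tz": 0,"twist": 0},{"tx": -0.86,"ty": -0.18,"tz": 0,"twist": 0},{"tx": -0.98,"ty": -0.194,"tz": 0.03,"twist": 0},{"tx": -0.988,"ty": -0.194,"tz": 0.12,"twist": 0}]'

```text
t: 11.27
eef_pos: [0.4197, -0.0442, 0.1667]
ee_rot: [-3.134, -0.0, -1.266]
force: [0.9, 0.3, -0.0]
width: 0.0138
gripper_force: 30.0
```

```bash
python3 - <<'E'
from h import *
np.set_printoptions(precision=4,suppress=True)
# settle: camera calls hold
grab_frame("side");s=get_state();print(s["t"],s["eef_pos"],s["ee_rot"],s["force"])
C=calibration("wrist");w=save("wrist","w7");a=save("side","d7");b=save("scene","s7")
for c in("wrist","side","scene"):
  for q in ("key_tip","slot_mouth","dock","logger"):
    r=spot_point(q,c);print(c,q,[(np.round(x["uv"],1).tolist(),round(x["score"],2)) for x in r[:1]])
    if q=="key_tip" and r and c=="wrist": print(tipmeas(r[0]["uv"])[2])
    if q=="slot_mouth" and r and c=="wrist":print(onz(c,r[0]["uv"],.046))
E
```

```text
11.3167 [ 0.4165 -0.0458  0.1611] [ 3.141   0.0015 -1.2671] [-2.8193 -0.2061 -5.1199]
wrist key_tip [([322.3, 168.1], 0.87)]
(0.099, np.float64(34.4), array([0.0559, 0.    , 0.0627]), np.float64(0.0006))
wrist slot_mouth [([318.8, 134.7], 0.76)]
[ 0.4417 -0.1178  0.046 ]
wrist dock [([320.9, 67.0], 0.71)]
wrist logger [([320.8, 24.6], 0.92)]
side key_tip [([306.2, 227.8], 0.51)]
side slot_mouth [([304.8, 242.9], 0.84)]
side dock [([307.2, 255.5], 0.83)]
side logger []
scene key_tip [([306.6, 227.5], 0.77)]
scene slot_mouth [([311.6, 245.9], 0.95)]
scene dock [([325.5, 275.3], 0.67)]
scene logger [([328.5, 269.7], 0.66)]
```

```bash
python3 - <<'E'
from h import *
np.set_printoptions(precision=4,suppress=True)
w=cv2.imread("pics/w7.png");g=cv2.cvtColor(w,cv2.COLOR_BGR2GRAY)
p,M=tool();print(p,get_state()["t"])
c=calibration("wrist")
P=lambda t:proj("wrist",p+M@np.array(t))[0]
print("plane cols",[P([x,0,z]) for x,z in((.0575,.061),(.08,.115),(.15,.16))])
print("row134",g[134,280:365:3]);print("row125",g[125,280:365:3]);print("col319",g[90:185:3,319])
cv2.imwrite("pics/m7.png",cv2.resize(w[0:300,170:470],(600,600),interpolation=cv2.INTER_CUBIC))
for n,(uvs) in {"slot":[("side",[304.8,242.9]),("scene",[311.6,245.9]),("wrist",[318.8,134.7])],"tip":[("side",[306.2,227.8]),("scene",[306.6,227.5]),("wrist",[322.3,168.1])]}.items():
    X,e=tri(uvs);print(n,X,e,"tool:",M.T@(X-p))
E
```

```text
[ 0.418  -0.0483  0.1641] 12.0667
plane cols [array([321.29  , 165.5055]), array([321.2039, 123.6005]), array([321.1707,  26.1849])]
row134 [174 174 174 174 174 174 173 165  87  88 129 161 178 229 229 163 144 132
 128 193 238 237 237 237 237 238 238 237 237]
row125 [175 168 174 175 175 175 225 219 128 128 187 212 211 211 199 129 130 129
 128 153 239 239 238 239 239 239 239 240 239]
col319 [237 237 237 237 237 237 237 237 237 237 168 142 214 226 230 229 163  79
 156 157  88 174 174 174 173 122 119 119 118 119 119 119]
slot [ 0.4412 -0.1159  0.0486] [np.float64(0.0009349030145365362), np.float64(0.001237519023215338), np.float64(0.0013654277311348037)] tool: [ 0.0714 -0.0021  0.1155]
tip [ 0.4332 -0.103   0.0985] [np.float64(0.0033030890126837338), np.float64(0.0024079244269400273), np.float64(0.00154016805241643)] tool: [0.0567 0.0017 0.0656]
```

View pics/m7.png

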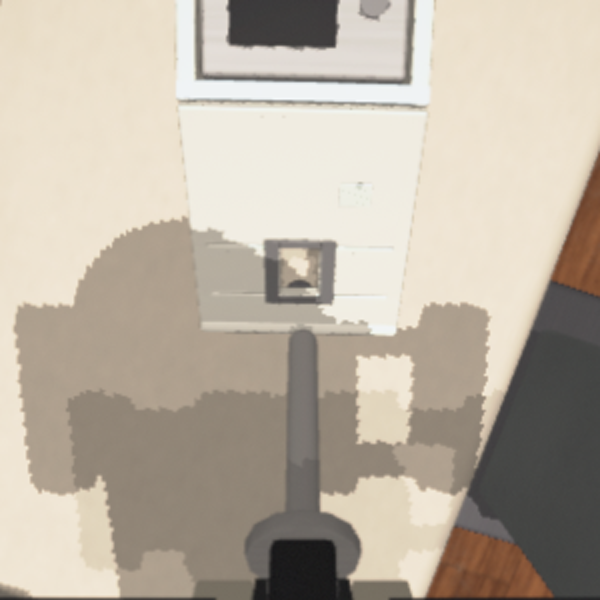

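```bash
python3 - <<'E'
from h import *
np.set_printoptions(precision=4,suppress=True)
s=get_state();p,M=tool();w=save("wrist","w8")
g=cv2.cvtColor(w,cv2.COLOR_RGB2GRAY);print(p,s["force"])
t=spot_point("slot_mouth","wrist")[0]["uv"];k=spot_point("key_tip","wrist")[0]["uv"];print(t,k,tipmeas(k))
# bezel centre by template shift against previous frame
old=cv2.cvtColor(cv2.imread("pics/w7.png"),cv2.COLOR_BGR2GRAY)[115:157,297:343]
r=cv2.matchTemplate(g[80:200,270:370],old,cv2.TM_CCOEFF_NORMED);_,v,_,l=cv2.minMaxLoc(r);c=[l[0]+270+23,l[1]+80+20.5];print(v,c)
for z in(.0449,.047):
    print("slot tool",M.T@(onz("wrist",c,z)-p),onz("wrist",c,z))
E
```

```text
[ 0.418  -0.0483  0.1641] [-0.7976  0.0375 -0.7422]
[321.0, 140.5] [319.8, 166.0] [(0.093, np.float64(38.6), array([0.058 , 0.    , 0.0537]), np.float64(0.0008)), (0.096, np.float64(36.8), array([0.0575, 0.    , 0.0579]), np.float64(0.0008)), (0.099, np.float64(35.3), array([0.0572, 0.    , 0.0618]), np.float64(0.0008)), (0.102, np.float64(33.8), array([0.0567, 0.    , 0.0658]), np.float64(0.0008))]
0.9539234042167664 [321, 139.5]
slot tool [ 0.0692 -0.0002  0.1192] [ 0.4386 -0.1144  0.0449]
slot tool [ 0.0693 -0.0002  0.1171] [ 0.4387 -0.1145  0.047 ]
```

Emit:
arm_command --commands '[{"tx": 0.01,"ty": 0,"tz": 0.1,"twist": 0},{"tx": 0.019,"ty": 0,"tz": 0.18,"twist": 0},{"tx": 0.019,"ty": 0,"tz": 0.19,"twist": 0},{"tx": 0.019,"ty": 0,"tz": 0.19,"twist": 0},{"tx": 0.033,"ty": 0,"tz": 0.21,"twist": 0},{"tx": 0.047,"ty": 0,"tz": 0.23,"twist": 0},{"tx": 0.061,"ty": 0,"tz": 0.25,"twist": 0},{"tx": 0.077,"ty": 0,"tz": 0.271,"twist": 0}]'

```text
t: 12.88
eef_pos: [0.4242, -0.0668, 0.0964]
ee_rot: [-3.14, -0.0, -1.27]
force: [0.0, 0.1, -0.4]
width: 0.0139
gripper_force: 30.0
```

```bash
python3 - <<'E'
from h import *
np.set_printoptions(precision=4,suppress=True)
grab_frame("side");s=get_state();w=save("wrist","w9");save("side","d9")
print(s["t"],s["eef_pos"],s["force"],s["moment"])
for c in("wrist","side"):
  for q in("slot_mouth","key_tip"): print(c,q,[(np.round(x["uv"],1).tolist(),round(x["score"],2)) for x in spot_point(q,c)[:1]])
E
```

```text
12.9333 [ 0.4236 -0.0673  0.0953] [-0.8523 -0.3745 -1.4612] [-0.0235  0.2336 -0.0077]
wrist slot_mouth [([319.7, 182.1], 0.73)]
wrist key_tip [([320.9, 162.2], 0.64)]
side slot_mouth [([305.4, 243.0], 0.92)]
side key_tip [([306.3, 250.2], 0.61)]
```

Emit:
arm_command --commands '[{"tx": 0.012,"ty": 0,"tz": 0.0164,"twist": 0},{"tx": 0.023,"ty": 0,"tz": 0.0328,"twist": 0},{"tx": 0.035,"ty": 0,"tz": 0.049,"twist": 0},{"tx": 0.046,"ty": 0,"tz": 0.0655,"twist": 0},{"tx": 0.051,"ty": 0,"tz": 0.072,"twist": 0},{"tx": 0.055,"ty": 0,"tz": 0.0786,"twist": 0},{"tx": 0.06,"ty": 0,"tz": 0.0852,"twist": 0},{"tx": 0.06,"ty": 0,"tz": 0.0852,"twist": 0}]'

```text
t: 13.9
eef_pos: [0.4279, -0.0809, 0.0746]
ee_rot: [3.141, 0.0, -1.271]
force: [-1.4, 2.7, 0.7]
width: 0.0139
gripper_force: 30.0
```

```bash
python3 - <<'E'
from h import *
np.set_printoptions(precision=4,suppress=True)
grab_frame("side");s=get_state();w=save("wrist","w10")
print(s["t"],s["eef_pos"],s["force"],s["moment"])
print([(np.round(x["uv"],1).tolist(),round(x["score"],2)) for q in("logger","slot_mouth") for x in spot_point(q,"wrist")[:1]])
E
```

```text
13.95 [ 0.428  -0.0809  0.0748] [-1.168   2.8845  0.3105] [ 1.1768  0.6726 -0.0204]
[([324.2, 60.6], 0.87), ([318.6, 216.9], 0.77)]
```

Emit:
arm_command --commands '[{"tx": 0.002,"ty": 0,"tz": 0.0033,"twist": 0},{"tx": 0.0046,"ty": 0,"tz": 0.0066,"twist": 0},{"tx": 0.0046,"ty": 0,"tz": 0.0066,"twist": 0},{"tx": 0.0046,"ty": 0,"tz": 0.0066,"twist": 0},{"tx": 0.0069,"ty": 0,"tz": 0.01,"twist": 0},{"tx": 0.0069,"ty": 0,"tz": 0.01,"twist": 0},{"tx": 0.0069,"ty": 0,"tz": 0.01,"twist": 0},{"tx": 0.0069,"ty": 0,"tz": 0.01,"twist": 0}]'

```text
t: 14.77
eef_pos: [0.4286, -0.0824, 0.0725]
ee_rot: [-3.142, 0.0, -1.271]
force: [-1.8, 5.9, 1.0]
width: 0.0134
gripper_force: 30.0
```

```bash
python3 - <<'E'
from h import *
np.set_printoptions(precision=4,suppress=True)
s=get_state();w=save("wrist","w11")
print(s["t"],s["eef_pos"],s["force"],s["moment"])
print([(np.round(x["uv"],1).tolist(),round(x["score"],2)) for q in("logger","slot_mouth") for x in spot_point(q,"wrist")[:1]])
a,b=[cv2.imread(f"pics/w{i}.png",0) for i in(10,11)]
print([(np.abs(a[r:r+40].astype(int)-b[r:r+40]).mean().round(1)) for r in range(0,240,40)])
E
```

```text
14.7667 [ 0.4286 -0.0824  0.0725] [-1.8242  5.8666  1.0239] [ 2.2463  0.9303 -0.0215]
[([324.1, 54.9], 0.96), ([319.5, 223.0], 0.91)]
[np.float64(15.3), np.float64(14.9), np.float64(13.5), np.float64(5.2), np.float64(5.0), np.float64(7.3)]
```

```bash
python3 - <<'E'
from h import *
np.set_printoptions(precision=1,suppress=True)
dx=np.array([.2955,-.9553,0]);dy=np.array([.9553,.2955,0]);S=np.array([.4386,-.1144,0]);D=S+.0495*dx
for z in(.03,.058):
  q=[D+dx*x+dy*y+[0,0,z+.048] for x,y in((5,-29),(45,-29),(45,29),(5,29))] if 0 else [D+dx*x/1000+dy*y/1000+np.array([0,0,z+.048]) for x,y in((5,-29),(45,-29),(45,29),(5,29))]
  print(z,proj("wrist",q).tolist()); print(proj("side",q).round(0).tolist())
print("base",proj("wrist",[D+.025*dx+[0,0,.03],D+.025*dx+[0,0,.058]]))
w=cv2.imread("pics/w11.png",0);print("col300",w[0:200:4,300]);print("row40",w[40,200:440:6])
save("side","d11");print(boxes_of("logger","side")[:1],boxes_of("dock","side")[:1],boxes_of("logger","wrist")[:1],get_state()["t"])
E
```

```text
0.03 [[398.7161256832877, 102.23505847380258], [404.33429584098496, -17.07795436810798], [238.48630667263572, -17.152487170275123], [243.9612410932893, 102.17813393382482]]
[[320.0, 224.0], [323.0, 218.0], [301.0, 217.0], [298.0, 223.0]]
0.058 [[416.30486806760086, 97.6500899635164], [424.63089522098505, -50.72390660613186], [218.4781389657656, -50.82696201631424], [226.60911806906967, 97.57769664971374]]
[[320.0, 214.0], [323.0, 208.0], [301.0, 207.0], [298.0, 213.0]]
base [[321.2  63.4]
 [321.3  53.4]]
col300 [ 57  58  59  60  60  61  61  61  63  63  62  63  65  63  65  66  66  75
 218 219 218 217 220 215 144  93  92 242 242 242 196 237 235 236 235 236
 235 183 172 172 172 172 172 171 172 172 172 171 171 171]
row40 [224 224 223 223 216 209 214 214 214  60  60  62  61  61  61  62  63  62
  64  63  63  63  63  63  63  63 207 214 215 214 214 150 151 176 213 212
 212 207 225 225]
[{'rect': [297.2, 219.2, 319.4, 224.9], 'score': 0.57}] [{'rect': [287.4, 222.3, 325.7, 262.5], 'score': 0.77}] [{'rect': [225.4, 0.8, 424.2, 108.0], 'score': 0.74}] 15.1167
```

```bash
python3 - <<'E'
from h import *
save("wrist","w12");s=get_state();print(s["t"],s["force"])
for n in("w7","w10","w11","w12"):
    w=cv2.imread(f"pics/{n}.png",0);r=10 if n=="w7" else 40
    c=np.where(w[r,200:440]<100)[0]+200;print(n,c.min(),c.max())
b=cv2.imread("pics/d9.png",0);a=cv2.imread("pics/d11.png",0)
print(b[205:230,309].tolist());print(a[205:230,309].tolist())
E
```

```text
15.1667 [-1.18425968  4.742748    0.56665738]
w7 285 337
w10 266 348
w11 253 354
w12 253 354
[29, 41, 43, 35, 24, 22, 27, 22, 24, 21, 54, 137, 135, 135, 137, 134, 132, 138, 133, 131, 136, 135, 136, 136, 136]
[24, 26, 25, 49, 95, 90, 26, 41, 42, 42, 21, 23, 23, 24, 19, 20, 43, 110, 133, 135, 138, 138, 137, 135, 135]
```

Emit:
arm_command --commands '[{"tx": -0.02,"ty": 0,"tz": -0.0285,"twist": 0},{"tx": -0.05,"ty": 0,"tz": -0.0713,"twist": 0},{"tx": -0.08,"ty": 0,"tz": -0.114,"twist": 0},{"tx": -0.11,"ty": 0,"tz": -0.157,"twist": 0},{"tx": -0.138,"ty": 0,"tz": -0.197,"twist": 0},{"tx": -0.138,"ty": 0,"tz": -0.3,"twist": 0},{"tx": -0.138,"ty": 0,"tz": -0.43,"twist": 0},{"tx": -0.138,"ty": 0,"tz": -0.55,"twist": 0}]'

```text
t: 15.83
eef_pos: [0.418, -0.0499, 0.212]
ee_rot: [3.141, -0.001, -1.27]
force: [0.8, 0.2, 0.0]
width: 0.0133
gripper_force: 30.0
```

```bash
python3 - <<'E'
from h import *
grab_frame("scene");s=get_state();w=save("wrist","w13");print(s["t"],s["eef_pos"],s["force"])
k=spot_point("key_tip","wrist");print(k[0]["uv"],k[0]["score"],tipmeas(k[0]["uv"]))
c=np.where(w[10,200:440].mean(-1)<100)[0]+200;print(c.min(),c.max())
E
```

```text
15.8833 [ 0.42140317 -0.04977023  0.21805197] [3.06570194 0.89604169 7.17543872]
[321.2, 163.5] 0.76 [(0.093, np.float64(39.7), array([0.0594, 0.    , 0.0526]), np.float64(0.0001)), (0.096, np.float64(38.0), array([0.0591, 0.    , 0.0566]), np.float64(0.0001)), (0.099, np.float64(36.3), array([0.0586, 0.    , 0.0608]), np.float64(0.0001)), (0.102, np.float64(34.8), array([0.0582, 0.    , 0.0648]), np.float64(0.0001))]
200 343
```

Emit:
arm_command --commands '[{"tx": 0.1,"ty": 0.03,"tz": 0,"twist": 0},{"tx": 0.24,"ty": 0.06,"tz": 0,"twist": 0},{"tx": 0.39,"ty": 0.1,"tz": 0,"twist": 0},{"tx": 0.54,"ty": 0.13,"tz": 0,"twist": 0},{"tx": 0.69,"ty": 0.16,"tz": 0,"twist": 0},{"tx": 0.84,"ty": 0.18,"tz": 0,"twist": 0},{"tx": 0.95,"ty": 0.195,"tz": 0.03,"twist": 0},{"tx": 0.973,"ty": 0.195,"tz": 0.06,"twist": 0}]'

```text
t: 16.65
eef_pos: [0.4436, -0.3, 0.1936]
ee_rot: [3.14, -0.0, -1.273]
force: [0.5, 0.4, -0.3]
width: 0.0138
gripper_force: 30.0
```

```bash
python3 - <<'E'
from h import *
np.set_printoptions(precision=4,suppress=True)
for i in range(4): grab_frame("scene")
s=get_state();p,M=tool();w=save("wrist","w14");print(s["t"],s["eef_pos"],s["ee_rot"],s["force"])
k=spot_point("key_tip","wrist");print(k[0]["uv"],tipmeas(k[0]["uv"])[2])
g=cv2.cvtColor(w,cv2.COLOR_RGB2GRAY)
m=cv2.matchTemplate(g,cv2.imread("pics/w6.png",0)[140:165,307:333],cv2.TM_CCOEFF_NORMED);print(cv2.minMaxLoc(m))
e=proj("wrist",[.461,-.352,.076])[0].astype(int);print(e);u,v=e
print(g[v-27:v+30:3,u-30:u+31:3])
E
```

```text
16.85 [ 0.4429 -0.296   0.1941] [ 3.1396  0.0011 -1.2711] [ 0.3155 -0.5539  0.1007]
[322.0, 166.6] (0.099, np.float64(35.0), array([0.0568, 0.    , 0.0621]), np.float64(0.0004))
(-0.8428552150726318, 0.9836273789405823, (27, 117), (306, 137))
[321 154]
[[ 38 143 200 217 225 243 243 243 243 243 243 243 243 243 243 243 243 233
   63  53  55]
 [ 94 193 198 199 233 243 243 243 243 243 243 243 243 243 243 243 243 243
  236  73  53]
 [188 195 198 198 198 196 213 243 243 243 243 243 243 243 243 243 243 243
  243 243  99]
 [197 194 196 196 198 196 192 237 243 243 243 243 243 243 243 243 243 243
  243 243 243]
 [197 193 194 197 199 197 194 198 192 220 243 243 243 243 243 243 243 243
  243 243 243]
 [195 193 194 197 198 198 195 196 147  57 197 243 243 243 243 243 243 243
  243 243 243]
 [193 195 195 196 197 197 194 165  50  37  46 202 243 243 243 243 243 243
  243 243 243]
 [193 198 193 194 196 198 184  75  38  38  35  36 143 218 244 243 244 244
  243 244 243]
 [193 195 191 193 197 196 125  38  39  39  39  39  72 168 241 244 243 243
  243 244 243]
 [193 193 193 194 196 138 117 111  42  37  37  62 117 116 211 243 243 243
  244 244 243]
 [194 192 197 193 180 128 116 116 114  55  44 115 117 151 242 244 243 243
  243 244 244]
 [195 192 196 192 193 187 147 116 116 115 115 116 130 189 234 243 244 243
  243 244 243]
 [193 193 194 193 193 195 195 157 116 114 115 120 178 195 195 243 210 241
  243 201 242]
 [191 194 192 195 194 194 195 196 149 115 119 115 188 193 192 191 190 187
  186 186 189]
 [191 194 191 195 191 192 195 196 120 120 120 117 124 191 193 192 192 188
  184 188 187]
 [194 193 193 194 191 192 196 195 113 121 120 116 108 191 193 193 192 187
  183 188 216]
 [194 191 193 192 192 192 195 194 115 120 120 117 109 191 194 192 190 188
  184 212 232]
 [182 190 192 191 195 191 192 192 115 120 119 117 109 191 191 191 190 190
  196 231 232]
 [164 173 192 191 194 190 191 193 114 120 120 117 106 190 190 192 191 195
  230 232 231]]
```

Emit:
arm_command --commands '[{"tx": 0.006,"ty": -0.008,"tz": 0.08,"twist": 0},{"tx": 0.006,"ty": -0.008,"tz": 0.16,"twist": 0},{"tx": 0.006,"ty": -0.008,"tz": 0.2,"twist": 0},{"tx": 0.006,"ty": -0.008,"tz": 0.22,"twist": 0},{"tx": 0.006,"ty": -0.008,"tz": 0.235,"twist": 0},{"tx": 0.006,"ty": -0.008,"tz": 0.242,"twist": 0},{"tx": 0.006,"ty": -0.008,"tz": 0.242,"twist": 0},{"tx": 0.006,"ty": -0.008,"tz": 0.242,"twist": 0}]'

```text
t: 17.62
eef_pos: [0.4466, -0.2973, 0.1352]
ee_rot: [-3.141, -0.001, -1.27]
force: [0.4, 0.3, -1.0]
width: 0.0137
gripper_force: 30.0
```

```bash
python3 - <<'E'
from h import *
np.set_printoptions(precision=4,suppress=True,linewidth=150)
s=get_state();w=save("wrist","w15");print(s["t"],s["eef_pos"],s["force"],s["moment"])
k=spot_point("key_tip","wrist");print(k[0]["uv"],tipmeas(k[0]["uv"])[2])
g=cv2.cvtColor(w,cv2.COLOR_RGB2GRAY);print(g[135:192:3,285:360:3])
E
```

```text
17.6167 [ 0.4466 -0.2973  0.1352] [ 0.3606  0.278  -1.0024] [-0.0022  0.1262  0.0025]
[320.6, 164.8] (0.099, np.float64(35.8), array([0.0579, 0.    , 0.0613]), np.float64(0.0004))
[[ 39  38  86 195 219 242 243 243 243 243 243 243 243 243 243 243 243 243 243 243 243 243 243 243 211]
 [ 37  55 188 193 197 196 200 216 236 243 243 243 243 243 243 243 243 243 243 243 243 243 243 243 243]
 [ 42 175 192 193 196 195 198 197 194 243 243 243 243 243 243 243 243 243 243 243 243 243 243 243 243]
 [149 197 192 194 193 196 198 197 194 205 237 243 243 243 243 243 243 243 243 243 243 243 243 243 243]
 [193 194 195 193 193 197 196 197 195 193 195 196 201 238 243 243 243 243 243 243 243 243 243 243 243]
 [192 192 196 191 192 196 196 196 195 194 193 196 156 160 242 243 243 243 243 243 243 243 243 243 243]
 [194 192 196 191 192 195 196 197 197 194 190 163  63  37 117 235 243 243 243 243 243 243 243 243 243]
 [194 192 194 194 194 193 196 198 196 194 178  88  37  38  34  96 236 243 243 243 243 243 243 243 243]
 [194 192 192 196 192 192 196 195 196 192 110  37  39  38  39  39  80 223 243 243 243 243 243 24
[... 337 characters left out ...]
 191 192 171 130 116 110 120 120 117 103 117 116 115 157 200 243 243 243 243 243]
 [193 190 192 191 195 190 192 194 180 143 111 120 120 117 103 116 116 151 186 192 200 243 243 243 243]
 [194 189 193 192 193 193 192 191 195 184 112 121 120 117 103 115 138 182 193 191 197 237 243 243 243]
 [191 189 193 192 191 196 191 191 195 193 114 120 120 117 103 128 176 190 193 191 189 237 243 243 243]
 [188 191 191 192 190 194 189 191 193 190 113 120 120 117 104 164 190 191 191 190 191 190 186 203 238]
 [188 192 188 192 190 192 191 192 192 191 113 120 120 117 106 187 190 189 190 192 192 188 187 185 181]
 [190 191 189 192 190 191 193 191 190 190 114 120 120 117 108 190 188 189 189 191 191 188 189 185 180]]
```

Emit:
arm_command --commands '[{"tx": 0.012,"ty": 0.004,"tz": 0,"twist": 0},{"tx": 0.04,"ty": 0.004,"tz": -0.018,"twist": 0},{"tx": 0.069,"ty": 0.004,"tz": -0.034,"twist": 0},{"tx": 0.105,"ty": 0.004,"tz": -0.05,"twist": 0},{"tx": 0.143,"ty": 0.004,"tz": -0.061,"twist": 0},{"tx": 0.182,"ty": 0.004,"tz": -0.069,"twist": 0},{"tx": 0.215,"ty": 0.004,"tz": -0.072,"twist": 0},{"tx": 0.235,"ty": 0.004,"tz": -0.073,"twist": 0}]' --grip_force 10

```text
t: 18.38
eef_pos: [0.463, -0.355, 0.1527]
ee_rot: [-3.142, -0.0, -1.271]
force: [-0.2, 0.1, -0.4]
width: 0.0139
gripper_force: 10.0
```

```bash
python3 - <<'E'
from h import *
np.set_printoptions(precision=4,suppress=True,linewidth=150)
grab_frame("side");s=get_state();w=save("wrist","w16");save("side","d16");save("scene","s16");print(s["t"],s["eef_pos"],s["force"],s["moment"])
for c in("wrist","side","scene"):
  k=spot_point("key_tip",c);print(c,[(x["uv"],x["score"]) for x in k[:1]])
  if c=="wrist" and k:print(tipmeas(k[0]["uv"])[2])
p,M=tool();print("rod points px th=0,8,16:",[[proj("wrist",p+M@np.array([L*np.sin(t),0,-.019+L*np.cos(t)]))[0].round(0).tolist() for L in(.03,.06,.09)] for t in(0,.14,.28)])
g=cv2.cvtColor(w,cv2.COLOR_RGB2GRAY);print(g[200:320:4,300:345:3])
E
```

```text
18.4333 [ 0.463  -0.3553  0.1525] [ 0.8199 -0.2371  0.1577] [-0.205  -0.0682  0.0025]
wrist [([322.8, 164.5], 0.72)]
(0.099, np.float64(35.9), array([0.0581, 0.    , 0.0612]), np.float64(0.0008))
side [([339.8, 188.7], 0.62)]
scene [([392.6, 325.0], 0.56)]
rod points px th=0,8,16: [[[321.0, 298.0], [321.0, 275.0], [321.0, 257.0]], [[321.0, 290.0], [321.0, 261.0], [321.0, 238.0]], [[321.0, 283.0], [321.0, 247.0], [321.0, 219.0]]]
[[ 36  34  70 117 116 115 121 121 117 105 114  69  33  33  33]
 [ 34  76 115 116 116 115 120 120 117 105 115 113 110  45  32]
 [ 85 115 115 117 116 115 120 121 117 106 113 111 113 114  94]
 [115 116 115 115 170 115 120 120 118 106 111 110 113 113 114]
 [117 116 118 153 152 115 120 120 117 107 113 111 111 112 113]
 [116 121 155 157 149 115 120 120 117 107 150 139 111 111 112]
 [125 155 153 157 148 116 120 120 117 107 145 151 148 124 112]
 [157 157 155 157 143 115 120 120 117 108 147 151 148 152 147]
 [158 157 155 153 141 113 119 106 106  98 147 152 149 149 151]
 [156 156 155 153 144 104 106 106 104  98 145 154 151 147 152]
 [156 157 157 154 142 104 106 105 104
[... 523 characters left out ...]
4 104]
 [104 102  25  26  26  28  27  27  25  27  26  26  27 104 105]
 [103 102  25  27  25  26  28  25  26  26  26  29  28 104 104]
 [104 101  24  26  26  27  26  25  26  26  25  26  25 103 105]
 [ 98  95  27  27  26  27  25  25  26  27  27  26  28  97  99]
 [ 30  51  27  27  26  25  27  25  27  28  26  27  24  43  32]
 [ 30  44  25  29  27  26  28  27  28  27  28  26  25  41  30]
 [ 30  32  26  25  26  25  25  24  27  27  24  26  25  31  31]
 [ 28  45  27  28  28  26  27  26  27  26  25  24  26  44  30]
 [ 31  34  26  27  28  27  25  28  27  26  27  24  27  37  30]
 [ 31  27  25  26  27  27  27  30  26  26  28  27  25  30  29]
 [ 28  26  27  26  27  27  27  27  26  26  27  28  24  28  30]]
```

Emit:
arm_command --commands '[{"tx": -0.1,"ty": 0,"tz": -0.01,"twist": 0},{"tx": -0.2,"ty": 0,"tz": -0.01,"twist": 0},{"tx": -0.231,"ty": 0,"tz": 0,"twist": 0},{"tx": -0.231,"ty": 0,"tz": 0.02,"twist": 0},{"tx": -0.231,"ty": 0,"tz": 0.05,"twist": 0},{"tx": -0.231,"ty": 0,"tz": 0.08,"twist": 0},{"tx": -0.231,"ty": 0,"tz": 0.1,"twist": 0},{"tx": -0.231,"ty": 0,"tz": 0.1,"twist": 0}]' --grip_force 20

```text
t: 19.4
eef_pos: [0.4451, -0.2991, 0.1262]
ee_rot: [3.14, 0.001, -1.271]
force: [-0.2, -2.1, -0.9]
width: 0.0138
gripper_force: 20.0
```

```bash
python3 - <<'E'
from h import *
np.set_printoptions(precision=4,suppress=True,linewidth=150)
grab_frame("side");s=get_state();w=save("wrist","w17");print(s["t"],s["eef_pos"],s["force"],s["moment"])
g=cv2.cvtColor(w,cv2.COLOR_RGB2GRAY);print(g[138:200:3,291:360:3])
E
```

```text
19.45 [ 0.4451 -0.2991  0.1267] [ 0.0393 -1.3037  0.211 ] [-0.3983  0.2319 -0.0326]
[[197 196 197 197 196 214 243 243 243 243 243 243 243 243 243 243 243 243 243 243 243 237  65]
 [195 196 198 197 195 192 243 243 243 243 243 243 243 243 243 243 243 243 243 243 243 243 240]
 [194 197 198 197 195 193 198 213 241 243 243 243 243 243 243 243 243 243 243 243 243 243 243]
 [191 196 196 197 195 194 193 194 190 194 238 243 243 243 243 243 243 243 243 243 243 243 243]
 [192 196 195 198 196 194 191 196 193 191 234 243 243 243 243 243 243 243 243 243 243 243 243]
 [193 193 195 197 197 194 191 197 194 142 162 192 218 243 243 243 243 243 243 243 243 243 243]
 [193 192 196 196 196 194 193 194 146  45  49 140 234 243 243 243 243 243 243 243 243 243 243]
 [192 191 195 195 196 196 193 164  65  37  38  42 141 189 237 243 243 243 243 243 243 243 243]
 [190 192 194 195 197 196 177  85  39  70 105  73  40 120 230 243 243 243 243 243 243 243 243]
 [191 193 192 196 197 192 141  67  90 119 122 117  86 110 134 175 199 208 243 243 243 243 243]
 [193 191 191 196 192 154 116 116 109 120 121 118 104 117 116 124 
[... 279 characters left out ...]
9 177 191 197 240 243 243 243 243]
 [191 195 190 191 195 188 160 117 111 120 121 119 105 125 170 192 191 189 199 244 243 243 244]
 [191 195 189 191 192 193 194 165 113 120 121 119 106 165 189 192 191 188 190 205 243 242 243]
 [190 193 190 192 191 194 195 192 115 120 121 119 108 188 189 191 190 190 190 231 237 181 194]
 [190 190 193 190 190 194 192 191 114 120 121 118 107 188 190 190 190 191 189 187 185 180 186]
 [190 189 194 188 190 192 192 191 113 120 121 119 106 187 189 189 191 190 187 189 185 181 184]
 [191 189 192 188 191 190 192 190 114 120 121 118 106 185 189 188 191 190 187 190 184 182 183]
 [192 189 191 192 190 189 192 189 114 120 121 118 107 183 189 188 191 188 190 189 184 184 181]]
```

Emit:
arm_command --commands '[{"tx": 0.016,"ty": 0,"tz": 0,"twist": 0},{"tx": 0.036,"ty": 0,"tz": -0.01,"twist": 0},{"tx": 0.065,"ty": 0,"tz": -0.024,"twist": 0},{"tx": 0.101,"ty": 0,"tz": -0.039,"twist": 0},{"tx": 0.14,"ty": 0,"tz": -0.05,"twist": 0},{"tx": 0.178,"ty": 0,"tz": -0.055,"twist": 0},{"tx": 0.212,"ty": 0,"tz": -0.056,"twist": 0},{"tx": 0.231,"ty": 0,"tz": -0.052,"twist": 0}]' --grip_force 8

```text
t: 20.17
eef_pos: [0.463, -0.3551, 0.1408]
ee_rot: [-3.141, -0.0, -1.271]
force: [-0.3, 1.4, 0.2]
width: 0.0139
gripper_force: 8.0
```

```bash
python3 - <<'E'
from h import *
np.set_printoptions(precision=4,suppress=True,linewidth=150)
grab_frame("side");s=get_state();w=save("wrist","w18");save("side","d18");save("scene","s18");print(s["t"],s["eef_pos"],s["force"],s["moment"])
for c in("wrist","side","scene"):
  k=spot_point("key_tip",c);print(c,[(x["uv"],x["score"]) for x in k[:1]])
g=cv2.cvtColor(w,cv2.COLOR_RGB2GRAY);print(g[160:320:5,285:360:5])
E
```

```text
20.2167 [ 0.463  -0.3553  0.1403] [ 0.9141 -1.1388 -0.7839] [-0.1219  0.0529  0.0655]
wrist [([321.7, 249.6], 0.95)]
side [([334.2, 203.8], 0.64)]
scene [([370.4, 316.5], 0.63)]
[[165 164 165 163 166 167 164 163 163 164 165 175 163 164 232]
 [164 165 164 164 164 164 165 164 165 165 163 164 164 164 222]
 [166 165 166 165 164 164 164 165 165 166 164 164 163 164 164]
 [164 164 165 165 166 164 136 164 166 165 164 165 165 164 166]
 [164 165 164 165 163 153  37  41 164 164 165 164 165 166 166]
 [166 165 164 163 160  38  39  37  38 159 165 165 165 164 231]
 [164 165 164 165  40  38  40  38  39  38 136 165 165 165 232]
 [164 164 164  60  38  39 117 118  46  37  38  90 166 164 231]
 [145 141  87  37  34 115 117 117 116  70  38  33  48 141 217]
 [137 114  33  33 101 118 117 117 116 115  93  33  33  35 215]
 [136  34  34  77 115 116 124 115 117 112 112 111  35  32  48]
 [ 35  33  47 117 115 117 187 185 116 112 112 113 113  39  49]
 [ 34  35 115 117 114 153 155 155 154 113 111 111 112 114  65]
 [ 34 113 114 116 153 153 155 157 155 152 120 111 112 114 115]
 [108 115 115 151 154 155 154 154 155 15
[... 394 characters left out ...]
0 151]
 [151 153 155 153 153 114  94  89  89 115 116 149 148 150 151]
 [154 152 152 152 150 118  92  89  89 114 144 153 149 149 149]
 [150 152 151 153 152 154  93  88  90 142 153 152 149 146 147]
 [150 151 152 155 150  89  91 103  94  88 133 154 151 145 149]
 [154 153 153 143 105 116 115 115 116 116 114 102 152 148 151]
 [155 127 131  34  87  24  24  22  22  23  57  35 115 125 155]
 [112 112 106  30  37  24  23  24  22  22  24  28  48 113 112]
 [112 112  79  29  27  23  23  22  23  25  24  28  35 112 113]
 [113 111  58  29  24  24  23  24  24  22  24  29  31 113 113]
 [117 112  37  30  22  24  23  22  25  24  22  30  30 114 121]
 [117 114  31  28  24  24  21  25  23  25  23  30  30 117 124]]
```

Emit:
arm_command --commands '[{"tx": -0.008,"ty": 0.002,"tz": 0.01,"twist": 0},{"tx": -0.015,"ty": 0.004,"tz": 0.04,"twist": 0},{"tx": -0.015,"ty": 0.004,"tz": 0.08,"twist": 0},{"tx": -0.015,"ty": 0.004,"tz": 0.12,"twist": 0},{"tx": -0.015,"ty": 0.004,"tz": 0.16,"twist": 0},{"tx": -0.015,"ty": 0.004,"tz": 0.19,"twist": 0},{"tx": -0.015,"ty": 0.004,"tz": 0.208,"twist": 0},{"tx": -0.015,"ty": 0.004,"tz": 0.208,"twist": 0}]'

```text
t: 21.18
eef_pos: [0.4598, -0.3501, 0.0871]
ee_rot: [3.14, 0.002, -1.271]
force: [-0.3, 0.1, -0.9]
width: 0.014
gripper_force: 8.0
```

```bash
python3 - <<'E'
from h import *
np.set_printoptions(precision=4,suppress=True,linewidth=150)
grab_frame("side");s=get_state();print(s["t"],s["eef_pos"],s["force"],s["moment"],s["width"])
w=save("wrist","w19");g=cv2.cvtColor(w,cv2.COLOR_RGB2GRAY);print(g[230:320:4,285:360:5])
E
```

```text
21.2333 [ 0.4602 -0.3503  0.088 ] [ 0.0136  0.1217 -0.2283] [ 0.0835  0.1036 -0.0324] 0.014087950555310015
[[ 86 113 115 114 131 187 189 163 116 110 110 112 113 113 113]
 [115 115 114 115 186 185 186 189 149 111 109 112 113 112 114]
 [115 116 114 151 151 155 155 155 154 135 108 111 111 111 114]
 [114 115 127 155 151 152 153 154 152 150 137 111 111 111 113]
 [113 116 154 156 152 153 153 154 153 153 150 137 110 112 112]
 [115 151 154 152 155 153 152 155 155 154 150 147 138 111 111]
 [127 157 154 152 154 151 153 155 154 153 149 146 151 138 110]
 [155 156 156 152 155 149 153 153 152 152 149 146 150 148 138]
 [153 154 156 152 154 153 152 152 153 152 152 149 149 148 150]
 [152 154 155 152 152 154 152 153 154 153 153 149 147 148 151]
 [152 154 155 153 151 154 151 152 153 153 153 148 146 150 151]
 [153 154 154 155 152 155 142 149 151 151 151 149 145 150 149]
 [151 152 153 154 153 144  98  88  94 133 150 151 147 149 147]
 [150 150 154 155 109 101 118 117 116 105  89 152 149 147 147]
 [152 151 154 118 115 115 114 114 114 114 114  88 149 146 148]
 [127 126 132  34  86  25  22  25  25  24  56  35 114 123 126]
 [112 112 106  28  39  21  24  22  26  23  26  29  50 112 113]
 [112 113  91  29  26  23  23  23  24  23  24  30  39 112 112]
 [113 112  73  32  33  23  24  25  23  23  23  31  29 112 113]
 [113 111  50  30  23  22  26  23  24  22  24  31  29 113 112]
 [116 112  34  29  23  23  24  22  24  25  23  30  31 114 122]
 [118 113  30  29  26  25  21  25  22  21  23  29  28 116 124]
 [112 115  29  31  23  25  24  23  24  25  23  30  29 107 114]]
```

Emit:
arm_command --commands '[{"tx": 0,"ty": 0,"tz": 0.004,"twist": 0},{"tx": 0,"ty": 0,"tz": 0.008,"twist": 0},{"tx": 0,"ty": 0,"tz": 0.012,"twist": 0},{"tx": 0,"ty": 0,"tz": 0.012,"twist": 0},{"tx": 0,"ty": 0,"tz": 0.012,"twist": 0},{"tx": 0,"ty": 0,"tz": 0.012,"twist": 0},{"tx": 0,"ty": 0,"tz": 0.012,"twist": 0},{"tx": 0,"ty": 0,"tz": 0.012,"twist": 0}]'

```text
t: 21.95
eef_pos: [0.4606, -0.3504, 0.0858]
ee_rot: [-3.141, -0.0, -1.27]
force: [-0.7, 1.5, 0.3]
width: 0.0139
gripper_force: 8.0
```

Emit:
arm_command --commands '[{"tx": 0,"ty": 0,"tz": 0,"twist": 0},{"tx": 0,"ty": 0,"tz": 0,"twist": 0},{"tx": 0,"ty": 0,"tz": 0,"twist": 0},{"tx": 0,"ty": 0,"tz": 0,"twist": 0},{"tx": 0,"ty": 0,"tz": 0,"twist": 0},{"tx": 0,"ty": 0,"tz": 0,"twist": 0},{"tx": 0,"ty": 0,"tz": 0,"twist": 0},{"tx": 0,"ty": 0,"tz": 0,"twist": 0}]' --claw 0.7

```text
t: 22.62
eef_pos: [0.4605, -0.3504, 0.0858]
ee_rot: [3.142, 0.0, -1.27]
force: [0.1, -0.1, -0.2]
width: 0.0593
gripper_force: 0.0
```

Emit:
arm_command --commands '[{"tx": 0,"ty": 0,"tz": -0.06,"twist": 0},{"tx": 0,"ty": 0,"tz": -0.16,"twist": 0},{"tx": 0,"ty": 0,"tz": -0.28,"twist": 0},{"tx": -0.12,"ty": -0.03,"tz": -0.4,"twist": 0},{"tx": -0.2,"ty": -0.06,"tz": -0.5,"twist": 0},{"tx": -0.2,"ty": -0.06,"tz": -0.5,"twist": 0},{"tx": -0.2,"ty": -0.06,"tz": -0.5,"twist": 0},{"tx": -0.2,"ty": -0.06,"tz": -0.5,"twist": 0}]' --claw 1 --grip_force 20

```text
t: 23.28
eef_pos: [0.4599, -0.2979, 0.2107]
ee_rot: [-3.141, 0.0, -1.27]
force: [-0.1, 0.4, -1.0]
width: 0.0875
gripper_force: 0.0
```

```bash
python3 - <<'E'
from h import *
np.set_printoptions(precision=4,suppress=True,linewidth=150)
s=get_state();w=save("wrist","w20");save("side","d20");save("scene","s20");print(s["t"],s["eef_pos"],s["ee_rot"])
g=cv2.cvtColor(w,cv2.COLOR_RGB2GRAY)
e=proj("wrist",[[.461,-.352,.117],[.461,-.352,.081],[.461,-.352,.076]]).round(1);print(e.tolist())
u,v=e[0].astype(int);print(g[v-30:v+30:4,u-32:u+33:4])
print([(boxes_of("key",c)[:1]) for c in("wrist","side","scene")])
for c in("side","scene"):print(c,proj(c,[[.461,-.352,.117],[.461,-.352,.076]]).round(1).tolist())
E
```

```text
23.2833 [ 0.4599 -0.2979  0.2107] [-3.1412  0.0002 -1.27  ]
[[343.3, 169.3], [340.4, 163.6], [340.1, 162.9]]
[[ 34 113 234 236 236 236 236 236 236 236 236 236 236 236  97  46 177]
 [ 80 175 175 234 201 236 236 236 236 236 236 236 236 236 236 150  48]
 [173 177 175 176 179 236 235 230 232 236 236 236 236 236 236 236 167]
 [176 176 174 178 179 146 135 146 133 212 193 236 236 236 236 236 236]
 [175 173 173 175 142 132  19  21  22  23  46 192 236 236 236 236 236]
 [174 173 175 173 135 113  42  59  60  59  60 158 235 234 206 234 232]
 [172 174 177 155 135 130  32  62  62  63  62 152 227 170 168 169 174]
 [174 175 174 170 134 112  32  38  62  62  60 155 192 167 167 168 171]
 [175 174 172 169 133 130  32  39  60  60  57 183 176 164 167 169 169]
 [170 172 173 175 135 110  32  37  54  58  56 113 173 166 170 169 148]
 [172 172 173 176 173 129  29  36  37  56  52 149 172 167 168 151 147]
 [149 174 173 172 172 173  32  36  34  32  32 149 171 168 153 150 148]
 [149 149 171 171 172 172 149 118 115 118 121 174 173 161 149 149 148]
 [143 136 146 165 174 172 174 175 171 190 236 236 206 150 148 140 125]
 [122 125 124 125 151 171 174 174 171 223 236 233 150 148 135 123 125]]
[[{'rect': [322.3, 152.2, 359.0, 190.9], 'score': 0.94}], [], [{'rect': [363.9, 294.5, 377.6, 316.8], 'score': 0.7}]]
side [[336.9, 186.5], [336.7, 199.6]]
scene [[372.0, 297.4], [370.7, 310.4]]
```

Emit:
arm_command --commands '[{"tx": -0.1,"ty": -0.03,"tz": 0,"twist": 0},{"tx": -0.24,"ty": -0.07,"tz": 0,"twist": 0},{"tx": -0.38,"ty": -0.11,"tz": 0,"twist": 0},{"tx": -0.43,"ty": -0.135,"tz": 0.03,"twist": 0},{"tx": -0.43,"ty": -0.135,"tz": 0.08,"twist": 0},{"tx": -0.43,"ty": -0.135,"tz": 0.1,"twist": 0},{"tx": -0.43,"ty": -0.135,"tz": 0.1,"twist": 0},{"tx": -0.43,"ty": -0.135,"tz": 0.1,"twist": 0}]'

```text
t: 24.25
eef_pos: [0.4603, -0.186, 0.1855]
ee_rot: [3.14, 0.0, -1.271]
force: [-0.1, -0.2, 0.6]
width: 0.0876
gripper_force: 0.0
```

```bash
python3 - <<'E'
from h import *
np.set_printoptions(precision=4,suppress=True,linewidth=170)
s=get_state();p,M=tool();w=save("wrist","w21");print(s["t"],s["eef_pos"],s["ee_rot"])
dx=np.array([.2955,-.9553,0]);dy=np.array([.9553,.2955,0]);L=np.array([.4606,-.1856,.106])
q=[L+dx*x/1000+dy*y/1000 for x,y in((-20,-29),(20,-29),(20,29),(-20,29))];print("pred",proj("wrist",q).round(0).tolist())
for x in regions_of("logger","wrist")[:2]:
    print(x["rect"],x["score"],cv2.minAreaRect(np.argwhere(x["region"])[:,::-1].astype(np.float32)))
b=boxes_of("logger","wrist")[:1];print(b)
g=cv2.cvtColor(w,cv2.COLOR_RGB2GRAY);print("row270",g[270,190:450:5]);print("row245",g[245,190:450:5]);print("col260",g[150:340:5,260]);print("col380",g[150:340:5,380])
E
```

```text
24.25 [ 0.4603 -0.186   0.1855] [ 3.1403  0.0001 -1.2709]
pred [[365.0, 281.0], [367.0, 223.0], [275.0, 223.0], [277.0, 281.0]]
[277.7, 212.5, 367.5, 283.6] 0.94 ((321.528076171875, 246.16957092285156), (90.17737579345703, 69.69078063964844), 1.4878674745559692)
[{'rect': [276.0, 211.0, 369.4, 283.3], 'score': 0.67}]
row270 [215 152 149 148 149 149 124 125 125 126 125 124 126 124 125 125 125 152 108 108  67  56  47  46  46  39  38  36  33  74 103 104 103 102 103 113 178 200 201 199 201 201
 199 201 198 200 216 219 204  65  65  65]
row245 [218 216 162 148 150 134 124 124 124 124 124 125 124 125 126 125 123 153 108 108  41  29  27  28  29  28  27  28  29  40 105 105 105 178 180 170 151 201 201 200 200 201
 199 199 199 200 201 221 219 220 209  65]
col260 [149 148 149 149 149 149 149 150 151 126 126 125 124 125 125 124 124 125 126 126 125 125 124 124 125 143 127 125 123 124 125 126 125 125 124 125 125 124]
col380 [149 151 149 151 151 149 149 150 152 125 126 125 124 124 124 125 124 124 201 201 201 200 201 200 201 213 220 219 219 218 218 219 218 219 219 220 219 218]
```

Emit:
arm_command --commands '[{"tx": 0,"ty": 0,"tz": 0.1,"twist": 0},{"tx": 0,"ty": 0,"tz": 0.22,"twist": 0},{"tx": 0,"ty": 0,"tz": 0.32,"twist": 0},{"tx": 0,"ty": 0,"tz": 0.38,"twist": 0},{"tx": 0,"ty": 0,"tz": 0.402,"twist": 0},{"tx": 0,"ty": 0,"tz": 0.402,"twist": 0},{"tx": 0,"ty": 0,"tz": 0.402,"twist": 0},{"tx": 0,"ty": 0,"tz": 0.402,"twist": 0}]'

```text
t: 25.07
eef_pos: [0.4615, -0.1857, 0.0865]
ee_rot: [-3.14, -0.001, -1.27]
force: [0.4, 0.6, 0.0]
width: 0.0874
gripper_force: 0.0
```

Emit:
arm_command --commands '[{"tx": 0,"ty": 0,"tz": 0,"twist": 0},{"tx": 0,"ty": 0,"tz": 0,"twist": 0},{"tx": 0,"ty": 0,"tz": 0,"twist": 0},{"tx": 0,"ty": 0,"tz": 0,"twist": 0},{"tx": 0,"ty": 0,"tz": 0,"twist": 0},{"tx": 0,"ty": 0,"tz": 0,"twist": 0},{"tx": 0,"ty": 0,"tz": 0,"twist": 0},{"tx": 0,"ty": 0,"tz": 0,"twist": 0}]' --claw 0.3 --grip_force 25

```text
t: 25.73
eef_pos: [0.4605, -0.1855, 0.0853]
ee_rot: [3.142, -0.0, -1.27]
force: [-0.6, 0.9, 1.2]
width: 0.0581
gripper_force: 25.0
```

Emit:
arm_command --commands '[{"tx": 0,"ty": 0,"tz": -0.02,"twist": 0},{"tx": 0,"ty": 0,"tz": -0.06,"twist": 0},{"tx": 0,"ty": 0,"tz": -0.12,"twist": 0},{"tx": 0,"ty": 0,"tz": -0.2,"twist": 0},{"tx": 0,"ty": 0,"tz": -0.28,"twist": 0},{"tx": 0,"ty": 0,"tz": -0.36,"twist": 0},{"tx": 0,"ty": 0,"tz": -0.4,"twist": 0},{"tx": 0,"ty": 0,"tz": -0.4,"twist": 0}]'

```text
t: 26.4
eef_pos: [0.462, -0.1857, 0.1881]
ee_rot: [-3.137, -0.002, -1.27]
force: [-0.3, 0.3, -1.3]
width: 0.0576
gripper_force: 25.0
```

```bash
python3 - <<'E'
from h import *
np.set_printoptions(precision=4,suppress=True,linewidth=170)
s=get_state();a=save("side","d22");print(s["t"],s["eef_pos"],s["ee_rot"],s["force"],s["width"])
for n in("d22",):
  for q in("tray","spatula","dental_mirror"):
    print(q,[(np.round(x["uv"],1).tolist(),round(x["score"],2),onz("side",x["uv"],.004).round(3)) for x in spot_point(q,"side")[:1]])
    for x in regions_of(q,"side")[:1]:
        r=cv2.minAreaRect(np.argwhere(x["region"])[:,::-1].astype(np.float32));print([onz("side",c,.024 if q=="tray" else .004).round(3).tolist() for c in cv2.boxPoints(r)],x["score"])
E
```

```text
26.4 [ 0.462  -0.1857  0.1881] [-3.137  -0.0019 -1.2701] [-0.2569  0.3184 -1.2798] 0.057613711088279146
tray [([221.8, 321.6], 0.74, array([0.469, 0.203, 0.004]))]
[[0.566, 0.332, 0.024], [0.544, -0.063, 0.024], [0.326, 0.117, 0.024], [0.389, 0.416, 0.024]] 0.55
spatula [([205.9, 305.0], 0.71, array([0.537, 0.17 , 0.004]))]
[[0.538, 0.245, 0.004], [0.527, 0.098, 0.004], [0.513, 0.108, 0.004], [0.525, 0.252, 0.004]] 0.74
dental_mirror [([202.9, 321.1], 0.7, array([0.505, 0.219, 0.004]))]
[[0.517, 0.292, 0.004], [0.503, 0.135, 0.004], [0.488, 0.145, 0.004], [0.504, 0.298, 0.004]] 0.82
```

Emit:
arm_command --commands '[{"tx": -0.06,"ty": -0.01,"tz": 0,"twist": -0.02},{"tx": -0.17,"ty": -0.03,"tz": 0,"twist": -0.06},{"tx": -0.29,"ty": -0.055,"tz": 0,"twist": -0.1},{"tx": -0.41,"ty": -0.08,"tz": 0,"twist": -0.14},{"tx": -0.53,"ty": -0.1,"tz": 0,"twist": -0.18},{"tx": -0.65,"ty": -0.125,"tz": 0,"twist": -0.22},{"tx": -0.75,"ty": -0.145,"tz": 0,"twist": -0.26},{"tx": -0.8,"ty": -0.155,"tz": 0,"twist": -0.28}]'

```text
t: 27.42
eef_pos: [0.4379, 0.0192, 0.1849]
ee_rot: [3.142, 0.0, -0.382]
force: [0.2, -0.4, -1.3]
width: 0.0578
gripper_force: 25.0
```

```bash
python3 - <<'E'
from h import *
np.set_printoptions(precision=4,suppress=True)
grab_frame("side");grab_frame("side")
s=get_state();p,M=tool();print(s["t"],p,s["ee_rot"],s["width"])
print("shift",M.T@(np.array([.417,.208,p[2]])-p)/.25,"twist",(np.degrees(s["ee_rot"][2])+4.6)/180)
E
```

```text
27.5167 [0.4381 0.0187 0.1849] [ 3.1413  0.0004 -0.3857] 0.057919328423142874
shift [-0.3632 -0.6698 -0.    ] twist -0.0972233252156608
```

Emit:
arm_command --commands '[{"tx": -0.04,"ty": -0.07,"tz": 0,"twist": -0.02},{"tx": -0.1,"ty": -0.18,"tz": 0,"twist": -0.05},{"tx": -0.17,"ty": -0.31,"tz": 0,"twist": -0.08},{"tx": -0.24,"ty": -0.44,"tz": 0,"twist": -0.097},{"tx": -0.31,"ty": -0.56,"tz": 0.03,"twist": -0.097},{"tx": -0.35,"ty": -0.65,"tz": 0.1,"twist": -0.097},{"tx": -0.363,"ty": -0.67,"tz": 0.17,"twist": -0.097},{"tx": -0.363,"ty": -0.67,"tz": 0.2,"twist": -0.097}]'

```text
t: 28.18
eef_pos: [0.4173, 0.2068, 0.1328]
ee_rot: [3.139, 0.002, -0.086]
force: [-0.3, -1.5, -1.6]
width: 0.0578
gripper_force: 25.0
```

```bash
python3 - <<'E'
from h import *
np.set_printoptions(precision=4,suppress=True)
grab_frame("side");grab_frame("side")
s=get_state();p,M=tool();print(s["t"],p,s["ee_rot"],s["width"],s["force"])
save("wrist","w23");save("scene","s23")
for q in("dental_mirror","spatula","tray"):
  for x in regions_of(q,"wrist")[:1]:
    r=cv2.minAreaRect(np.argwhere(x["region"])[:,::-1].astype(np.float32));print(q,x["score"],[onz("wrist",c,.005).round(3).tolist() for c in cv2.boxPoints(r)])
for q in("tray",):
  for c in("wrist","scene","side"):
    print([(c,onz(c,x["uv"],0).round(3),round(x["score"],2)) for x in spot_point(q,c)[:1]])
E
```

```text
28.2833 [0.4173 0.205  0.1335] [ 3.138   0.0028 -0.087 ] 0.057867781176823035 [ 0.6442 -0.4047 -0.8899]
dental_mirror 0.73 [[0.516, 0.303, 0.005], [0.503, 0.144, 0.005], [0.48, 0.144, 0.005], [0.494, 0.307, 0.005]]
spatula 0.65 [[0.538, 0.255, 0.005], [0.529, 0.1, 0.005], [0.517, 0.1, 0.005], [0.527, 0.256, 0.005]]
tray 0.68 [[0.575, 0.34, 0.005], [0.55, 0.048, 0.005], [0.357, 0.035, 0.005], [0.388, 0.385, 0.005]]
[('wrist', array([0.47 , 0.199, 0.   ]), 0.57)]
[('scene', array([0.457, 0.204, 0.   ]), 0.62)]
[('side', array([0.466, 0.209, 0.   ]), 0.64)]
```

Emit:
arm_command --commands '[{"tx": 0,"ty": 0,"tz": 0.05,"twist": 0},{"tx": 0,"ty": 0,"tz": 0.13,"twist": 0},{"tx": 0,"ty": 0,"tz": 0.21,"twist": 0},{"tx": 0,"ty": 0,"tz": 0.28,"twist": 0},{"tx": 0,"ty": 0,"tz": 0.33,"twist": 0},{"tx": 0,"ty": 0,"tz": 0.36,"twist": 0},{"tx": 0,"ty": 0,"tz": 0.38,"twist": 0},{"tx": 0,"ty": 0,"tz": 0.38,"twist": 0}]'

```text
t: 29.35
eef_pos: [0.4181, 0.2062, 0.0398]
ee_rot: [3.141, 0.001, -0.086]
force: [-0.2, -0.0, -0.9]
width: 0.0577
gripper_force: 25.0
```

Emit:
arm_command --commands '[{"tx": 0,"ty": 0,"tz": 0.008,"twist": 0},{"tx": 0,"ty": 0,"tz": 0.016,"twist": 0},{"tx": 0,"ty": 0,"tz": 0.024,"twist": 0},{"tx": 0,"ty": 0,"tz": 0.03,"twist": 0},{"tx": 0,"ty": 0,"tz": 0.034,"twist": 0},{"tx": 0,"ty": 0,"tz": 0.036,"twist": 0},{"tx": 0,"ty": 0,"tz": 0.036,"twist": 0},{"tx": 0,"ty": 0,"tz": 0.036,"twist": 0}]'

```text
t: 30.02
eef_pos: [0.4183, 0.2064, 0.0313]
ee_rot: [3.142, -0.0, -0.086]
force: [-0.3, -0.6, -0.7]
width: 0.0584
gripper_force: 25.0
```

Not touching yet; go down about 2 mm in small steps.

Emit:
arm_command --commands '[{"tx": 0,"ty": 0,"tz": 0.002,"twist": 0},{"tx": 0,"ty": 0,"tz": 0.004,"twist": 0},{"tx": 0,"ty": 0,"tz": 0.006,"twist": 0},{"tx": 0,"ty": 0,"tz": 0.008,"twist": 0},{"tx": 0,"ty": 0,"tz": 0.008,"twist": 0},{"tx": 0,"ty": 0,"tz": 0.008,"twist": 0},{"tx": 0,"ty": 0,"tz": 0.008,"twist": 0},{"tx": 0,"ty": 0,"tz": 0.008,"twist": 0}]'

```text
t: 30.68
eef_pos: [0.4183, 0.2065, 0.0293]
ee_rot: [-3.142, -0.0, -0.086]
force: [-0.0, 0.8, -1.7]
width: 0.0582
gripper_force: 25.0
```

Emit:
arm_command --commands '[{"tx": 0,"ty": 0,"tz": 0.002,"twist": 0},{"tx": 0,"ty": 0,"tz": 0.004,"twist": 0},{"tx": 0,"ty": 0,"tz": 0.006,"twist": 0},{"tx": 0,"ty": 0,"tz": 0.006,"twist": 0},{"tx": 0,"ty": 0,"tz": 0.006,"twist": 0},{"tx": 0,"ty": 0,"tz": 0.006,"twist": 0},{"tx": 0,"ty": 0,"tz": 0.006,"twist": 0},{"tx": 0,"ty": 0,"tz": 0.006,"twist": 0}]'

```text
t: 31.35
eef_pos: [0.4183, 0.2065, 0.029]
ee_rot: [-3.141, -0.001, -0.086]
force: [-6.0, -1.8, 17.7]
width: 0.0577
gripper_force: 25.0
```

Emit:
arm_command --commands '[{"tx": 0,"ty": 0,"tz": -0.004,"twist": 0},{"tx": 0,"ty": 0,"tz": -0.004,"twist": 0},{"tx": 0,"ty": 0,"tz": -0.004,"twist": 0},{"tx": 0,"ty": 0,"tz": -0.004,"twist": 0},{"tx": 0,"ty": 0,"tz": -0.004,"twist": 0},{"tx": 0,"ty": 0,"tz": -0.004,"twist": 0},{"tx": 0,"ty": 0,"tz": -0.004,"twist": 0},{"tx": 0,"ty": 0,"tz": -0.004,"twist": 0}]' --claw 1

```text
t: 32.02
eef_pos: [0.4182, 0.2064, 0.0287]
ee_rot: [3.141, 0.0, -0.086]
force: [-0.2, 0.0, 0.3]
width: 0.0878
gripper_force: 0.0
```

Emit:
arm_command --commands '[{"tx": 0,"ty": 0,"tz": -0.04,"twist": 0},{"tx": 0,"ty": 0,"tz": -0.1,"twist": 0},{"tx": 0,"ty": 0,"tz": -0.2,"twist": 0},{"tx": 0,"ty": 0,"tz": -0.32,"twist": 0},{"tx": 0,"ty": 0,"tz": -0.44,"twist": 0},{"tx": 0,"ty": 0,"tz": -0.54,"twist": 0},{"tx": 0,"ty": 0,"tz": -0.6,"twist": 0},{"tx": 0,"ty": 0,"tz": -0.6,"twist": 0}]'

```text
t: 32.68
eef_pos: [0.4198, 0.2078, 0.1824]
ee_rot: [-3.137, -0.004, -0.086]
force: [0.9, 0.6, 0.3]
width: 0.0876
gripper_force: 0.0
```

```bash
python3 - <<'E'
from h import *
np.set_printoptions(precision=4,suppress=True)
grab_frame("side");s=get_state();print(s["t"],s["eef_pos"],s["force"],s["width"])
save("wrist","w24")
L=np.array([.4183,.2065,.050]);c,sn=np.cos(-.086),np.sin(-.086)
q=[L+[c*x-sn*y,sn*x+c*y,0] for x,y in((-.02,-.029),(.02,-.029),(.02,.029),(-.02,.029))]
for cam in("wrist","side","scene"):
    if cam!="wrist":save(cam,cam+"24")
    P=proj(cam,q);print(cam,"pred top",P.min(0).round(0),P.max(0).round(0),[(x["rect"],round(x["score"],2)) for x in boxes_of("logger",cam)[:1]],"key",[(x["rect"],round(x["score"],2)) for x in boxes_of("key",cam)[:1]],proj(cam,[[*L[:2],.002]])[0].round(0))
E
```

```text
32.7333 [0.4189 0.2072 0.1804] [-0.866   0.354  -0.9016] 0.08744327635081414
wrist pred top [282. 206.] [359. 256.] [([197.5, 116.7, 391.1, 145.5], 0.42)] key [] [320. 217.]
side pred top [222. 301.] [256. 321.] [([223.2, 303.2, 254.9, 340.4], 0.78)] key [([333.7, 185.6, 341.1, 203.1], 0.48)] [241. 330.]
scene pred top [242. 162.] [262. 178.] [([237.9, 162.4, 261.0, 195.5], 0.66)] key [([363.5, 293.9, 375.8, 313.9], 0.64)] [254. 184.]
```

```bash
python3 -c "
from station import *
print(job_done())"
```

```text
the job is handed in; nothing more can be done
None
```

The job is handed in at about 33 s: the key released the logger and went back in its stand, and the logger stands in the front half of the tray; the cameras agree with both, but no verdict came back.

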